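# Set sprung forceps to the pointers of a gap gauge and hold

## Robot

A 6-joint arm with a two-finger parallel gripper is mounted at the origin on a cart in front of the work surface, level with it; the furniture and walls round the work are solid. World frame = base frame: x ahead of the robot, y to its left, z up, the work surface at z = 0. Lengths are in mm, angles in rad, forces in N, time in s.
With the tool pointing down it reaches from about 350 to 725 mm from the base axis. Payload 4.3 kg.
Tool frame: the origin (TCP) lies at the very end of the fingers, on their centre line; the grasp point (between the pads) lies behind it (arm.grip_depth is the z of the grasp point in the tool frame, in mm); z points along the fingers, y is the direction in which the jaws open and shut (so a half turn about z gives the same grasp; the last joint's range is limited). The gripper opens to 85 mm and grips with 20 to 120 N. Pads are 22 mm wide; open, the fingers measure 114 mm over their backs; the gripper's body (76 mm by 85 mm) begins 54 mm behind the grasp point. The pads swing forward as they close: fully open they stand 13 mm farther back than shut.
Start: joints at [-1.256, 0.377, 0.081, 1.274, 0, 1.46], TCP at [236.995, -523.93, 207.329] pointing down, gripper open.
Joint ranges: [-2.72, 2.72], [-0.84, 1.66], [-1.02, 1.22], [-1.77, 2.12], [-1.37, 1.28], [-3.14, 3.14]. Speed limits (rad/s): [2.57, 2.57, 3.14, 3.14, 3.14, 3.14].

## Interface

Orientations are given as a unit quaternion [x, y, z, w].
In Python, from workcell import arm gives the robot as it stands.
- The arm moves only by the tool apply_moves, never from a script. Its argument "rows" is one flat list of numbers, 7 for each row, row after row: the shift along the tool's x, y, z in cm, then the turn, a rotation vector about the tool's x, y, z in degrees, then the finger opening in cm, from 0 to 8.54. In form: [tx, ty, tz, ax, ay, az, grip, tx, ty, tz, ax, ay, az, grip, ...]. A call has 1 to 12 rows; each row shifts and turns the commanded pose from where the row before left it, along the tool's axes as they then stand; what a row does not reach is not made up. A row lasts 1/10 s, in which the tool goes at most 50 mm and 8.59 degrees, less where a joint would pass 70% of its speed; a pose out of reach is approached as far as the arm can. A call with a gripper value outside its range is refused whole. The fingers move at their own pace and stop on an object; "grip_force" is the grip in N (left out, the last holds). Time passes only in rows, so rows that do not move let the fingers close. It gives the time, the measured TCP pose, the force and the opening at its end, in the units of the state.
- arm.get_obs(): the state, without advancing time (a new reading comes with each control period).
- arm.grab_frame(name): name is "scene" or "top" or "wrist"; returns a dict with "frame" (384x512x3 uint8, red, green, blue), "range_z" (384x512 float32, mm along the optical axis (not along the pixel's ray), 0 where there is no reading), "intrinsics" (3x3 intrinsics, pixels), "R" (3x3) and "t" (3): a world point X has camera coordinates R X + t. Camera axes: x right, y down, z forward; pixel columns grow to the right and rows downward; lengths in mm; the calibration is good to about 2 mm. A picture is of the moment at which its call begins.
- arm.job_done(): hands the job in, once; it reports no verdict.
The state is a dict: "t": time; "q": joint angles; "qd": joint speeds; "joint_efforts": joint torques, N m; "tcp_pos": TCP position; "tcp_rot": TCP orientation; "ft_force": force on the tool from outside, world axes, zero at the start; "torque": the same for the moment, N m; "gripper_width": finger opening in mm.
Only numpy, scipy, OpenCV 4.12 (cv2) and the standard library are available. Lean on these libraries where they do the work, as an engineer would, in place of code of your own. Each camera call takes 0.05 s, during which the arm holds its last target.

## Task

Take the sprung forceps out of its stand by the two black grip rolls and, keeping it upright, feel for the white sprung plate of the gap gauge: lower the forceps until its tips lightly press the plate, on the thin dark line between the two red pointers, without pushing the plate to its bottom. After that touch, hold the forceps with its tips a few millimetres clear of the plate, squeezed so that one tip stands level with each red pointer, over the dark line. Finish while holding the forceps there with that gap steady: do not let go or put it down, leave the pointers as they are set, and leave the four small things around alone.

Things in the scene. Friction and masses are not known exactly. Their poses are not given: they have to be found in the camera images.
- forceps_grip (a point): Loose sprung steel forceps, 88 mm tall, 60 g, upright in its stand, tips down. Point midway between its two black grip rolls (7 mm thick, 12 mm along x), where it is taken; open, 26.1 mm over the rolls' outsides. z up, y from leg b to leg a (squeeze direction). Tips 46 mm below this point, heel's top 42 mm and leg hinges 38 mm above it. Legs 10 mm wide along x.
- forceps_tip_a (a point): Middle of the end of leg a (the +y leg), 5 mm wide along x and 2.5 mm thick. Open, the two tip points are 30.4 mm apart. With W the opening over the rolls (mm), the tip points are 8 + 2.21 (W - 16) mm apart, so 13 mm apart at W = 18.3.
- forceps_tip_b (a point): The same on leg b (the -y leg).
- leg_a (a joint): Squeeze of leg a about its hinge at the heel, rad: 0 open (its stop), 0.16 fully squeezed; the tip point moves in by 84 mm x the angle. Spring with preload: each roll needs 3 N to begin to move, 8 N at full squeeze. It springs open when let go.
- leg_b (a joint): The same for leg b.
- forceps_stand: White block 34 x 58 x 30 mm high on a blue foot 62 x 82 mm, fixed to the worktop. Origin under its centre at the worktop, z up, y along its long side. The forceps stands in a pocket in its top (11.6 x 38 mm, floor 10 mm above the worktop, 20 mm deep), its y along the stand's y; it lifts straight up and out.
- gauge: Gap gauge, grey base 66 x 84 x 16 mm high, fixed to the worktop. Origin at the worktop straight under the white plate's centre, z up; y runs along the plate and its dark line, from pointer b to pointer a. The pointers' steel rail stands at x = +23 mm (pointer blocks reach 42 mm above the worktop); nothing stands at -x.
- plate (a joint): The white sprung plate (18 mm in x, 50 mm in y; its top at rest 32 mm above the worktop, the dark line along its middle, x = 0): 0 at rest, grows as it is pressed down, m; its bottom is at 0.008. It begins to move at 0.7 N and reaches the bottom at 6.3 N.
- mark_a (a point): Mark of red pointer a: the point on the dark line, at the height of the resting plate's top, in line with the needle. Axes as the gauge's. The needle runs along x, 2.7 to 4.3 mm above the plate, its end 7.5 mm from the dark line. The pointers stand 9 to 17 mm apart, sit stiffly on the rail and must stay.
- mark_b (a point): The same for red pointer b (the -y one).
- beaker: Bystander, loose: small clear glass beaker, 45 mm across, 58 mm high; origin under its centre.
- cap_bin: Bystander, loose: white round pot of caps, 56 mm across, 50 mm high; origin under its centre.
- tall_vial: Bystander, loose: clear tall vial, 26 mm across, 118 mm high; origin under its centre.
- dropper: Bystander, loose: clear plastic transfer pipette lying flat, 128 mm long; origin under its centre.
Mind the look-alikes: they are no part of the job. There is more than one size of the part that bears forceps_grip; the job needs the larger.

How it is judged:
By the outcome, as a careful person would: the job done as asked, in the order asked, and still so for the second after the job is handed in, while the arm keeps its last pose, push and grip.
It also fails if it takes over 35 s, if anything falls off the work surface, if the arm or the gripper's body presses on something with over 40 N, if the wrist force passes 120 N, or if a joint passes its speed limit or range.

## Working session

There is one attempt and no reset: what is moved stays moved. The work goes in short steps, Python scripts to look and compute and a tool call to move; the robot and the scene stay as the last step left them, time stands still between calls to the robot, and variables do not carry over. Pictures are saved under pics/ and viewed, and the job is handed in when it is done.

Besides the shell and the picture viewer there is one more tool, called after "Emit:" as name(argument=value, ...), one argument or row to a line, values as JSON. apply_moves: Moves the arm, as the interface text tells. Its arguments: {"type":"object","properties":{"rows":{"type":"array","items":{"type":"number"}},"grip_force":{"type":"number"}},"required":["rows"]}

```bash
mkdir -p pics; ls
cat > h.py <<'E'
from workcell import arm
import numpy as np, cv2
def grab(n,save=None):
    f=arm.grab_frame(n)
    if save: cv2.imwrite(f'pics/{save}.png',f['frame'][:,:,::-1]); np.savez(f'pics/{save}.npz',**f)
    return f
def ray(f,u,v):
    K,R,t=f['intrinsics'],f['R'],f['t']
    d=R.T@np.linalg.solve(K,[u,v,1]); c=-R.T@t
    return c,d
def onz(f,u,v,z):
    c,d=ray(f,u,v); return c+d*(z-c[2])/d[2]
def pt(f,u,v):
    c,d=ray(f,u,v); return c+d*f['range_z'][int(round(v)),int(round(u))]
def proj(f,X):
    x=f['intrinsics']@(f['R']@np.array(X)+f['t']); return x[:2]/x[2]
def tri(o):
    A=np.zeros((3,3));b=np.zeros(3)
    for f,u,v in o:
        c,d=ray(f,u,v); d=d/np.linalg.norm(d); P=np.eye(3)-np.outer(d,d); A+=P;b+=P@c
    return np.linalg.solve(A,b)
def load(n): return dict(np.load(f'pics/{n}.npz'))
E
python3 - <<'E'
from h import *
o=arm.get_obs(); print(o, arm.grip_depth)
for n in ['scene','top','wrist']:
    f=grab(n,n+'0'); print(n,f['intrinsics'].tolist(),f['R'].tolist(),f['t'].tolist())
a=[cv2.imread(f'pics/{n}0.png') for n in ['scene','top']]
E
```

```text
pics
{'t': 0.0, 'q': array([-1.25628825e+00,  3.78081703e-01,  7.96508121e-02,  1.27441416e+00,
        2.84565175e-06,  1.46049291e+00]), 'qd': array([-0.00070129,  0.00145805,  0.0004001 , -0.00036793, -0.00033867,
       -0.0001583 ]), 'joint_efforts': array([-1.31224850e-03, -4.63609028e+01,  2.69871676e+01,  2.09053274e-02,
       -4.69149036e-04, -2.42468573e-06]), 'tcp_pos': array([ 236.77241091, -523.22006402,  206.35994499]), 'tcp_rot': array([ 9.77526070e-01,  2.10812078e-01, -1.02992527e-04, -1.01917047e-03]), 'ft_force': array([0.23490739, 0.49574092, 0.18632685]), 'torque': array([-0.03407748, -0.04882507,  0.06465506]), 'gripper_width': 85.76905166674183} -18.700000000000003
scene [[431.937028829139, 0.0, 254.45890512238608], [0.0, 431.937028829139, 192.44679083663564], [0.0, 0.0, 1.0]] [[-0.4977764329376295, -0.8673052103076939, -0.0005431252311039681], [-0.540671802051115, 0.31079975845125063, -0.7817144700038785], [0.6781538359979173, -0.3888253879568197, -0.6236362661051226]] [525.2881280077643, 273.97120421534544, 720.0988062920417]
top [[489.8046393656032, 0.0, 254.88655461270434], [0.0, 489.8046393656032, 191.37854344705664], [0.0, 0.0, 1.0]] [[-0.015578171771981343, -0.999867992952777, -0.0046170588937387465], [-0.9951879060349518, 0.015951680464190234, -0.09667768911251584], [0.09673857682440101, 0.0030887795249869587, -0.9953050322363667]] [299.99585434968145, 539.8241461822262, 987.9803618017606]
wrist [[325.0903612273725, 0.0, 258.4381380380472], [0.0, 325.0903612273725, 191.53404448327066], [0.0, 0.0, 1.0]] [[0.41289696779827006, -0.9107760620181258, -0.0017489533294156618], [-0.8605730867991876, -0.3907649451044527, 0.32667525151812593], [-0.29821142878821905, -0.13337811864120858, -0.9451350280292332]] [-573.7365814469131, -42.59160292399379, 381.0484990976239]
```

View pics/scene0.png

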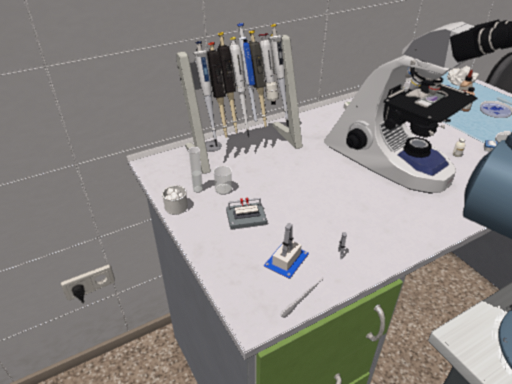

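View pics/top0.png

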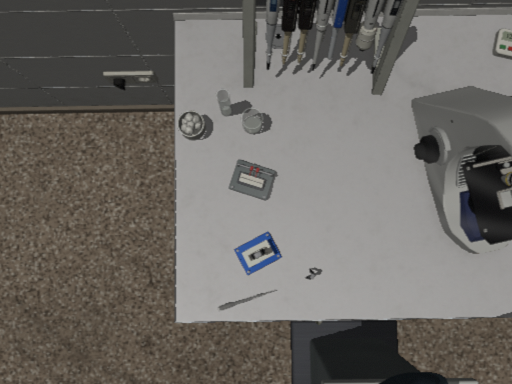

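View pics/wrist0.png

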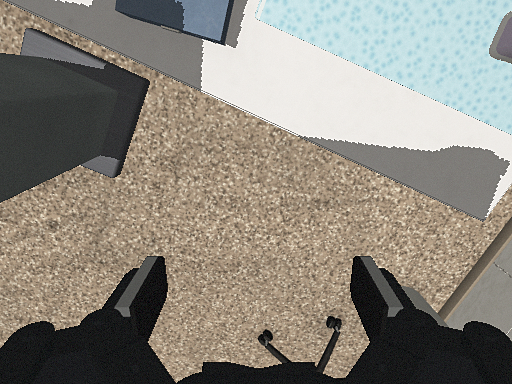

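The forceps in the white block on the blue foot is at scene (289,240) and top (261,253). The look-alike is a small loose clip at scene (343,243) and top (314,273). The gauge is at top (252,180). I'll check close crops next.

Run:
```python
from h import *
f=load('top0'); s=load('scene0')
def crop(f,x0,y0,w,h,k): return cv2.resize(f['frame'][y0:y0+h,x0:x0+w,::-1],None,fx=k,fy=k,interpolation=cv2.INTER_CUBIC)
a=crop(f,220,150,110,145,4); b=crop(s,220,185,130,95,4) 
c=np.zeros((580,800,3),np.uint8)
b=cv2.resize(b,(360,263)); c[:580,:440]=a; c[:263,440:]=b
cv2.imwrite('pics/crop0.png',c)
for u,v in [(255,250),(262,254),(268,250),(252,181),(245,180),(260,184)]:
    print(u,v,pt(f,u,v).round(1))
# blue foot
hsv=cv2.cvtColor(f['frame'],cv2.COLOR_RGB2HSV)
m=cv2.inRange(hsv,(105,150,60),(130,255,255)); m[:225]=0;m[285:]=0;m[:,:220]=0;m[:,300:]=0
cs=max(cv2.findContours(m,cv2.RETR_EXTERNAL,2)[0],key=cv2.contourArea)
P=np.array([onz(f,*p[0],4)[:2] for p in cs],np.float32)
print(cv2.minAreaRect(P), pt(f,240,250))
```

```text
255 250 [423.9 293.1  29.1]
262 254 [416.8 279.3  66.9]
268 250 [423.4 266.4  25.7]
252 181 [565.6 297.   32.2]
245 180 [568.  311.5  31.8]
260 184 [559.6 280.6  27.8]
((417.65887451171875, 287.75164794921875), (58.914005279541016, 79.36284637451172), 26.935863494873047) [423.90257324 324.53050588   5.99128176]
```

View pics/crop0.png

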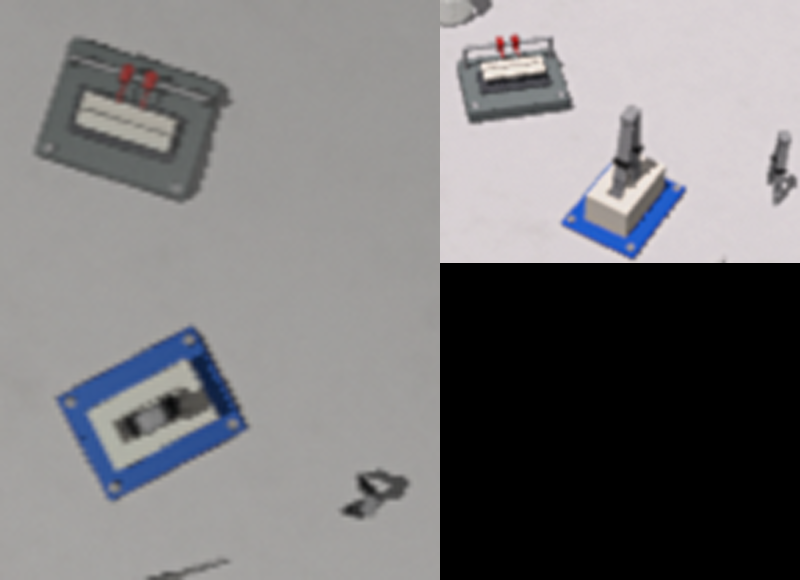

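Run:
```python
from h import *
f=load('top0'); s=load('scene0'); w=load('wrist0')
for u,v in [(425,150),(440,230),(415,105),(480,240),(500,150),(380,90),(250,85),(225,105),(192,125),(253,122),(400,320),(314,273)]:
    print(u,v,pt(f,u,v).round(0))
o=arm.get_obs()
from scipy.spatial.transform import Rotation as Ro
R=Ro.from_quat(o['tcp_rot']).as_matrix(); print(R.round(4))
c=-w['R'].T@w['t']; print('cam in tool',R.T@(c-o['tcp_pos'])); print('cam axes in tool\n',(R.T@w['R'].T).round(3))
print('proj grasp,tip', proj(w,o['tcp_pos']), proj(w,o['tcp_pos']+R@[0,0,-18.7]), proj(w,o['tcp_pos']+R@[0,0,27]))
for n in ('top0','scene0'):
    g=load(n); hsv=cv2.cvtColor(g['frame'],cv2.COLOR_RGB2HSV)
    d=(hsv[...,2]>0)
# height map max along corridor
K=f['intrinsics']; vv,uu=np.mgrid[0:384,0:512]
P=np.stack([(uu-K[0,2])/K[0,0],(vv-K[1,2])/K[1,1],np.ones_like(uu)],-1)*f['range_z'][...,None]
X=(P-f['t'])@f['R']
hi=(X[...,2]>60)&(f['range_z']>0)
for x0 in range(200,900,100):
    print(x0,[ (y,int(X[...,2][hi&(X[...,0]//100*100==x0)&(X[...,1]//100*100==y)].max(initial=0))) for y in range(-500,500,100)])
```

```text
425 150 [613. -41.  95.]
440 230 [459. -97.   1.]
415 105 [721. -48.  28.]
480 240 [ 437. -159.   46.]
500 150 [ 593. -134.  200.]
380 90 [758.  22.  19.]
250 85 [776. 298.  11.]
225 105 [711. 348.  90.]
192 125 [682. 419.  45.]
253 122 [696. 293.   5.]
400 320 [ 151. -217. -750.]
314 273 [373. 170.  -3.]
[[ 9.111e-01  4.121e-01 -5.000e-04]
 [ 4.121e-01 -9.111e-01  1.500e-03]
 [ 2.000e-04 -1.600e-03 -1.000e+00]]
cam in tool [  84.6776937    -0.40961007 -166.4559188 ]
cam axes in tool
 [[ 0.001 -0.945 -0.327]
 [ 1.     0.001  0.   ]
 [ 0.    -0.327  0.945]]
proj grasp,tip [259.08505291 236.56614192] [259.14632198 253.19753466] [259.01473982 217.47976087]
200 [(-500, 0), (-400, 0), (-300, 0), (-200, 0), (-100, 0), (0, 289), (100, 0), (200, 0), (300, 0), (400, 0)]
300 [(-500, 0), (-400, 0), (-300, 0), (-200, 0), (-100, 0), (0, 0), (100, 63), (200, 0), (300, 0), (400, 0)]
400 [(-500, 0), (-400, 0), (-300, 0), (-200, 213), (-100, 212), (0, 0), (100, 0), (200, 100), (300, 60), (400, 0)]
500 [(-500, 0), (-400, 0), (-300, 0), (-200, 292), (-100, 286), (0, 0), (100, 0), (200, 0), (300, 0), (400, 0)]
600 [(-500, 0), (-400, 0), (-300, 0), (-200, 284), (-100, 282), (0, 0), (100, 0), (200, 0), (300, 0), (400, 0)]
700 [(-500, 0), (-400, 0), (-300, 0), (-200, 156), (-100, 118), (0, 160), (100, 113), (200, 88), (300, 123), (400, 0)]
800 [(-500, 0), (-400, 0), (-300, 0), (-200, 0), (-100, 0), (0, 258), (100, 257), (200, 250), (300, 230), (400, 0)]
```

```bash
cat > plan.py <<'E'
import numpy as np
def rows(p0,yaw0,segs,grip):
    """segs: (target xyz, n, total yaw change deg)."""
    p=np.array(p0,float); y=yaw0; out=[]
    for q,n,dy in segs:
        q=np.array(q,float); d=(q-p)/n
        for i in range(n):
            a=np.radians(y); lx=d[0]*np.cos(a)+d[1]*np.sin(a); ly=d[0]*np.sin(a)-d[1]*np.cos(a)
            out.append([round(lx/10,2),round(ly/10,2),round(-d[2]/10,2),0,0,round(-dy/n,2),grip]); y+=dy/n
        p=q
    for i in range(0,len(out),12): print(sum(out[i:i+12],[]))
E
python3 - <<'E'
from plan import rows
rows((237,-524,207.3),24.35,[((240,-400,330),4,33.2),((330,-170,340),6,49.8),((400,100,300),7,58.1),((418,288,190),5,41.5)],8.5)
E
```

```text
[np.float64(1.35), np.float64(-2.79), np.float64(-3.07), 0, 0, -8.3, 8.5, np.float64(1.74), np.float64(-2.57), np.float64(-3.07), 0, 0, -8.3, 8.5, np.float64(2.09), np.float64(-2.29), np.float64(-3.07), 0, 0, -8.3, 8.5, np.float64(2.4), np.float64(-1.97), np.float64(-3.07), 0, 0, -8.3, 8.5, np.float64(4.04), np.float64(-0.79), np.float64(-0.17), 0, 0, -8.3, 8.5, np.float64(4.11), np.float64(-0.2), np.float64(-0.17), 0, 0, -8.3, 8.5, np.float64(4.1), np.float64(0.4), np.float64(-0.17), 0, 0, -8.3, 8.5, np.float64(4.0), np.float64(0.98), np.float64(-0.17), 0, 0, -8.3, 8.5, np.float64(3.81), np.float64(1.55), np.float64(-0.17), 0, 0, -8.3, 8.5, np.float64(3.55), np.float64(2.08), np.float64(-0.17), 0, 0, -8.3, 8.5, np.float64(3.38), np.float64(2.1), np.float64(0.57), 0, 0, -8.3, 8.5, np.float64(3.04), np.float64(2.57), np.float64(0.57), 0, 0, -8.3, 8.5]
[np.float64(2.64), np.float64(2.98), np.float64(0.57), 0, 0, -8.3, 8.5, np.float64(2.18), np.float64(3.33), np.float64(0.57), 0, 0, -8.3, 8.5, np.float64(1.68), np.float64(3.61), np.float64(0.57), 0, 0, -8.3, 8.5, np.float64(1.14), np.float64(3.82), np.float64(0.57), 0, 0, -8.3, 8.5, np.float64(0.58), np.float64(3.94), np.float64(0.57), 0, 0, -8.3, 8.5, np.float64(0.6), np.float64(3.73), np.float64(2.2), 0, 0, -8.3, 8.5, np.float64(0.05), np.float64(3.78), np.float64(2.2), 0, 0, -8.3, 8.5, np.float64(-0.49), np.float64(3.74), np.float64(2.2), 0, 0, -8.3, 8.5, np.float64(-1.03), np.float64(3.63), np.float64(2.2), 0, 0, -8.3, 8.5, np.float64(-1.54), np.float64(3.45), np.float64(2.2), 0, 0, -8.3, 8.5]
```

Emit:
apply_moves(
  rows=[1.35, -2.8, -3.1, 0, 0, -8.3, 8.5, 1.75, -2.55, -3.1, 0, 0, -8.3, 8.5, 2.1, -2.3, -3.1, 0, 0, -8.3, 8.5, 2.4, -1.95, -3.1, 0, 0, -8.3, 8.5, 4.05, -0.8, -0.2, 0, 0, -8.3, 8.5, 4.1, -0.2, -0.2, 0, 0, -8.3, 8.5, 4.1, 0.4, -0.2, 0, 0, -8.3, 8.5, 4.0, 1.0, -0.2, 0, 0, -8.3, 8.5],
)

```text
t: 0.95
tcp_pos: [300.7, -244.9, 339.3]
tcp_rot: [0.701, 0.713, 0.0, 0.0]
ft_force: [1.4, -0.6, 0.8]
gripper_width: 85.2
```

Emit:
apply_moves(
  rows=[3.8, 1.55, -0.2, 0, 0, -8.3, 8.5, 3.55, 2.1, -0.2, 0, 0, -8.3, 8.5, 3.4, 2.1, 0.6, 0, 0, -8.3, 8.5, 3.05, 2.55, 0.6, 0, 0, -8.3, 8.5, 2.65, 3.0, 0.6, 0, 0, -8.3, 8.5, 2.2, 3.35, 0.6, 0, 0, -8.3, 8.5, 1.7, 3.6, 0.6, 0, 0, -8.3, 8.5, 1.15, 3.8, 0.6, 0, 0, -8.3, 8.5, 0.6, 3.95, 0.6, 0, 0, -8.3, 8.5],
)

```text
t: 1.85
tcp_pos: [399.9, 102.3, 300.9]
tcp_rot: [0.124, 0.992, -0.0, 0.0]
ft_force: [0.6, -0.6, 0.4]
gripper_width: 84.5
```

Emit:
apply_moves(
  rows=[0.6, 3.75, 2.2, 0, 0, -8.3, 8.5, 0.05, 3.8, 2.2, 0, 0, -8.3, 8.5, -0.5, 3.75, 2.2, 0, 0, -8.3, 8.5, -1.05, 3.65, 2.2, 0, 0, -8.3, 8.5, -1.55, 3.45, 2.2, 0, 0, -8.3, 8.5, 0, 0, 0, 0, 0, 0, 8.5],
)

```text
t: 2.45
tcp_pos: [416.3, 292.0, 187.5]
tcp_rot: [-0.236, 0.972, -0.0, -0.003]
ft_force: [-0.4, -0.7, -1.0]
gripper_width: 85.1
```

Run:
```python
from h import *
print(arm.get_obs()['tcp_pos'],arm.get_obs()['tcp_rot'])
grab('wrist','w1')
```

```text
[416.34171886 291.97514582 187.45425039] [-2.36199048e-01  9.71701010e-01 -5.45497111e-05 -2.67483378e-03]
```

View pics/w1.png

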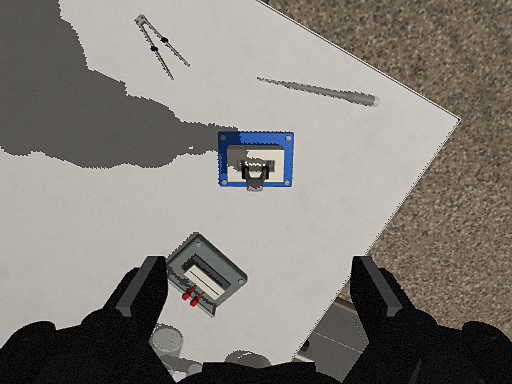

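Run:
```python
from h import *
f=load('w1')
a=cv2.resize(f['frame'][120:205,205:305,::-1],None,fx=6,fy=6,interpolation=cv2.INTER_CUBIC)
cv2.imwrite('pics/c1.png',a)
hsv=cv2.cvtColor(f['frame'],cv2.COLOR_RGB2HSV)
m=cv2.inRange(hsv,(105,120,50),(130,255,255)); m[220:]=0;m[:100]=0
cs=max(cv2.findContours(m,cv2.RETR_EXTERNAL,2)[0],key=cv2.contourArea)
P=np.array([onz(f,*p[0],6)[:2] for p in cs],np.float32); print('foot',cv2.minAreaRect(P))
s=load('scene0')
print([proj(s,[418,288,56]), proj(load('top0'),[418,288,56])], proj(f,[418,288,56]))
b=cv2.resize(s['frame'][210:285,255:325,::-1],None,fx=8,fy=8,interpolation=cv2.INTER_CUBIC); cv2.imwrite('pics/c2.png',b)
```

```text
foot ((416.3656005859375, 288.7850646972656), (60.454185485839844, 81.39362335205078), 27.353187561035156)
[array([288.44427306, 239.69359937]), array([257.5347022 , 253.26798543])] [253.33880232 172.91958798]
```

View pics/c1.png

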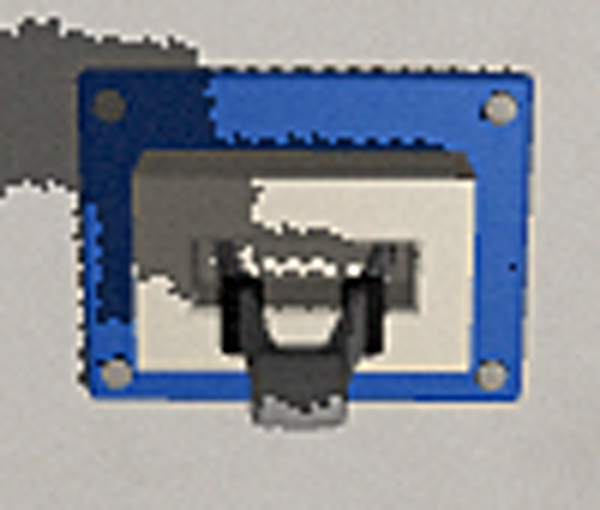

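View pics/c2.png

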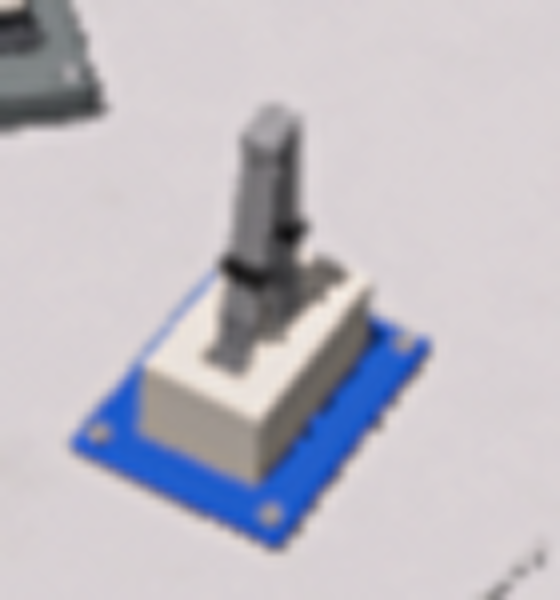

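Run:
```python
from h import *
f=load('w1'); s=load('scene0'); 
X=tri([(f,255.4,172.7),(s,288.6,241.4)]); print('rolls mid',X, proj(f,X),proj(s,X))
print('wrist at z56',onz(f,255.4,172.7,56),'scene',onz(s,288.6,241.4,56))
# block top center in wrist: crop corners (135,178)?,(475,178),(470,370),(135,370)
C=[onz(f,205+a/6,120+b/6,30) for a,b in [(137,178),(473,180),(470,370),(137,370)]]; print(np.mean(C,0)); print(np.linalg.norm(C[0]-C[1]),np.linalg.norm(C[1]-C[2]))
# heel top center
print('heel',onz(f,205+299/6,120+380/6,98), 'pocket',onz(f,205+306/6,120+275/6,30))
# block top height check wrist/scene: near corner  scene (258/8+255, 210+415/8)
for nm,(u,v) in dict(c=(262,410)).items(): print(onz(s,255+u/8,210+v/8,30))
R=np.array([np.cos(np.radians(27.3)),np.sin(np.radians(27.3))])
```

```text
rolls mid [416.73468266 289.34049267  53.5918949 ] [255.22102127 171.73426749] [288.17148406 241.19078629]
wrist at z56 [416.90655099 289.64255779  56.        ] scene [413.8712261 290.3520582  56.       ]
[416.92366392 289.78404104  30.        ]
56.57115979573224 33.45582157564332
heel [414.72448931 288.3608908   98.        ] pocket [416.62320221 289.96281574  30.        ]
[390.07952196 306.50970526  30.        ]
```

Emit:
apply_moves(
  rows=[0.06, -0.25, 2.5, 0, 0, 0, 6.0, 0, 0, 3.0, 0, 0, 0, 6.0, 0, 0, 3.0, 0, 0, 0, 6.0, 0, 0, 2.0, 0, 0, 0, 6.0, 0, 0, 1.0, 0, 0, 0, 6.0, 0, 0, 0, 0, 0, 0, 6.0],
)

```text
t: 3.1
tcp_pos: [418.2, 285.7, 75.7]
tcp_rot: [-0.232, 0.973, -0.0, -0.001]
ft_force: [-0.2, 0.2, 0.1]
gripper_width: 59.7
```

Run:
```python
from h import *
f=grab('wrist','w2'); grab('scene','s2')
print(arm.get_obs()['tcp_pos'],arm.get_obs()['tcp_rot'],arm.get_obs()['gripper_width'])
```

```text
[419.76690266 286.77857564  77.40850955] [-2.32477837e-01  9.72601404e-01  7.93293193e-05  7.46873168e-04] 60.17223738599186
```

View pics/w2.png

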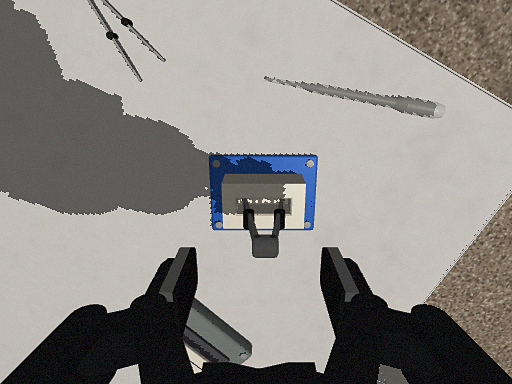

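Run:
```python
from h import *
f=load('w2')
a=cv2.resize(f['frame'][145:265,200:325,::-1],None,fx=6,fy=6,interpolation=cv2.INTER_CUBIC)
cv2.imwrite('pics/c3.png',a[:600,:750])
f2=grab('wrist','w3')
o=arm.get_obs();print(o['tcp_pos'],o['tcp_rot'])
```

```text
[420.12285539 287.0875663   77.73705357] [-2.32606438e-01  9.72570190e-01  2.02045707e-04  1.19574165e-03]
```

View pics/c3.png

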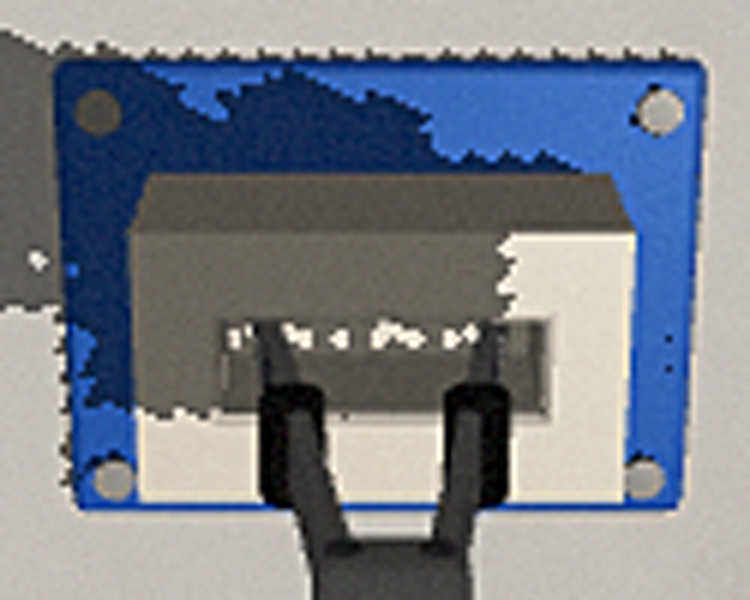

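Run:
```python
from h import *
from scipy.spatial.transform import Rotation as Ro
f=load('w3'); w1=load('w1'); s=load('scene0')
o=arm.get_obs();R=Ro.from_quat(o['tcp_rot']).as_matrix()
f2=load('w2')
print(np.abs(f['t']-f2['t']).max())
X=onz(f,264,219,56); print(X,'tri',tri([(f2,264,219),(w1,255.4,172.7)]),tri([(f2,264,219),(w1,255.4,172.7),(s,288.6,241.4)]))
print('in tool',R.T@(X-o['tcp_pos']))
print('width',np.linalg.norm(onz(f,200+260/6,219,56)-onz(f,200+508/6,219,56)), 'yaw of roll line vs tool',R.T@(onz(f,200+508/6,145+383/6,59.5)-onz(f,200+260/6,145+383/6,59.5)))
```

```text
2.023553100119102
[417.40995777 289.94789562  56.        ] tri [420.10587513 291.19195745  43.15635309] [416.60199028 289.22905914  53.38197211]
in tool [ 1.17776333  3.78181522 21.73365   ]
width 26.056043601581973 yaw of roll line vs tool [ 1.79115607e-02  2.52873063e+01 -4.17194243e-03]
```

Run:
```python
from h import *
from scipy.spatial.transform import Rotation as Ro
for n in ('w2','w3'):
    f=load(n); g=f['frame'].max(2)[205:232,235:292]
    m=(g<40).astype(np.uint8)
    ys,xs=np.nonzero(m[10:20]); print(n,xs.min()+235,xs.max()+235, np.nonzero(m.any(1))[0][[0]]+205)
    print(onz(f,(xs.min()+xs.max())/2+235,219,56))
f=grab('wrist','w4');o=arm.get_obs();print(o['tcp_pos'],o['qd'].round(3),f['t'],load('w3')['t'])
```

```text
w2 243 284 [205]
[415.29318258 288.1546033   56.        ]
w3 243 283 [205]
[417.69558305 289.3859275   56.        ]
[420.22840556 287.23952394  77.8051637 ] [ 0.005  0.002 -0.001 -0.004 -0.    -0.002] [ -65.89128749 -477.09211487   92.14387404] [ -65.89341005 -476.62289052   92.47706477]
```

Emit:
apply_moves(
  rows=[0.15, 0.33, 1.5, 0, 0, 0, 4.5, 0, 0, 1.6, 0, 0, 0, 4.5, 0, 0, 1.0, 0, 0, 0, 4.5, 0, 0, 0, 0, 0, 0, 4.0, 0, 0, 0, 0, 0, 0, 4.0, 0, 0, 0, 0, 0, 0, 4.0],
  grip_force=20,
)

```text
t: 3.9
tcp_pos: [416.9, 289.5, 36.2]
tcp_rot: [-0.233, 0.973, 0.0, 0.001]
ft_force: [-0.2, 0.1, -0.4]
gripper_width: 40.2
```

Run:
```python
from h import *
f=grab('wrist','w5')
o=arm.get_obs();print(o['tcp_pos'],o['tcp_rot'],o['gripper_width'],o['ft_force'])
```

```text
[416.92880448 289.46271769  36.13982612] [-2.32910000e-01  9.72497939e-01  1.38912755e-04  8.18815012e-04] 40.046816405229976 [-0.17802843  0.30368136 -0.45477485]
```

View pics/w5.png

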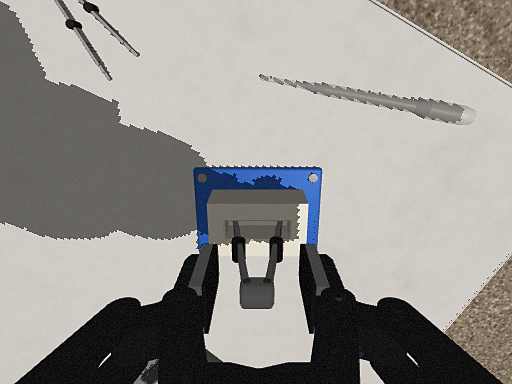

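Emit:
apply_moves(
  rows=[0, 0, 0, 0, 0, 0, 2.8, 0, 0, 0, 0, 0, 0, 2.4, 0, 0, 0, 0, 0, 0, 2.0, 0, 0, 0, 0, 0, 0, 1.85, 0, 0, 0, 0, 0, 0, 1.85, 0, 0, 0, 0, 0, 0, 1.85],
)

```text
t: 4.55
tcp_pos: [416.4, 289.2, 35.5]
tcp_rot: [-0.233, 0.972, -0.0, 0.0]
ft_force: [-0.4, -0.6, 1.6]
gripper_width: 18.7
```

Run:
```python
from h import *
f=grab('wrist','w6');grab('scene','s6')
o=arm.get_obs();print(o['tcp_pos'],o['tcp_rot'],o['gripper_width'],o['ft_force'])
```

```text
[416.34277924 289.19895215  35.4471322 ] [-2.32921315e-01  9.72495556e-01  3.98370260e-06  2.32803682e-04] 18.440265197689182 [-0.89808524 -1.08125973  2.48906549]
```

View pics/w6.png

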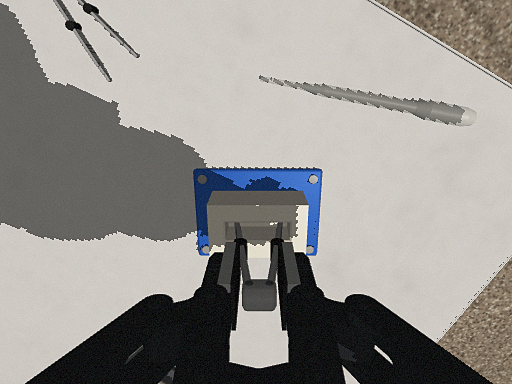

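Emit:
apply_moves(
  rows=[0, 0, -0.5, 0, 0, 0, 1.85, 0, 0, -1.0, 0, 0, 0, 1.85, 0, 0, -1.5, 0, 0, 0, 1.85, 0, 0, -2.0, 0, 0, 0, 1.85, 0, 0, -2.0, 0, 0, 0, 1.85, 0, 0, -1.0, 0, 0, 0, 1.85, 0, 0, 0, 0, 0, 0, 1.85, 0, 0, 0, 0, 0, 0, 1.85],
)

```text
t: 5.45
tcp_pos: [415.9, 289.0, 115.0]
tcp_rot: [-0.233, 0.972, -0.0, -0.0]
ft_force: [0.1, 0.4, -0.5]
gripper_width: 18.4
```

Run:
```python
from h import *
f=grab('wrist','w7');s=grab('scene','s7')
o=arm.get_obs();print(o['tcp_pos'],o['tcp_rot'],o['gripper_width'],o['ft_force'])
b=cv2.resize(s['frame'][120:290,220:360,::-1],None,fx=3.5,fy=3.5,interpolation=cv2.INTER_CUBIC); cv2.imwrite('pics/c7.png',b)
```

```text
[415.26621759 288.67808642 114.2193706 ] [-2.32923679e-01  9.72494482e-01 -2.76426565e-04 -9.82545628e-04] 18.670394230197072 [ 0.24934659  0.04942727 -0.95721257]
```

View pics/w7.png

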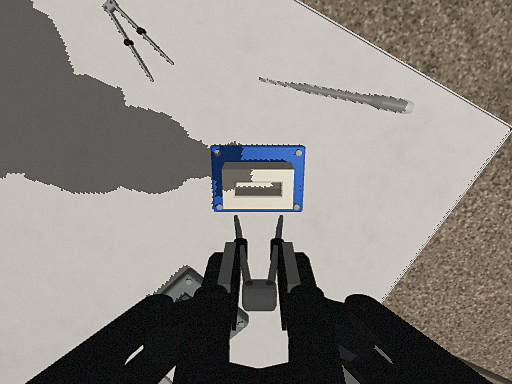

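View pics/c7.png

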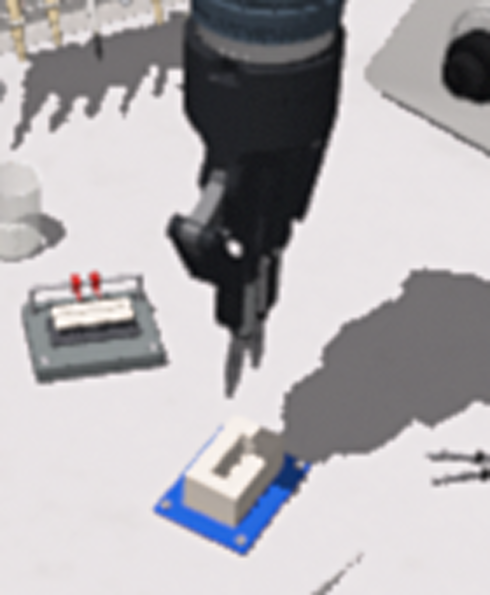

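Run:
```python
from h import *
f=load('w7')
a=cv2.resize(f['frame'][205:335,195:325,::-1],None,fx=4.6,fy=4.6,interpolation=cv2.INTER_CUBIC); a=np.clip(a.astype(float)*1.8,0,255).astype(np.uint8); cv2.imwrite('pics/c8.png',a)
# gap at tips
for z in (80,87.5,95):
  A,B=onz(f,237,216,z),onz(f,281,216,z); print(z,np.linalg.norm(A-B),(A+B)/2)
```

```text
80 29.636355669480672 [418.31778017 291.09166463  80.        ]
87.5 28.533601490895176 [415.43483169 289.60898149  87.5       ]
95 27.430847312309602 [412.55188321 288.12629835  95.        ]
```

View pics/c8.png

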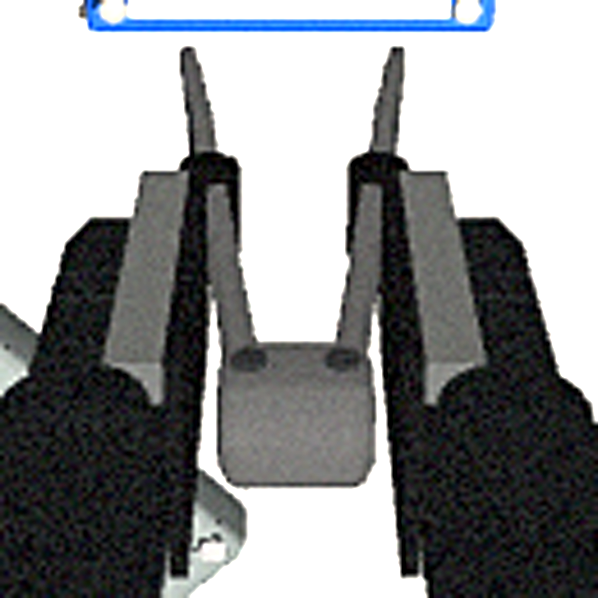

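Run:
```python
from h import *
from scipy.spatial.transform import Rotation as Ro
f=load('w7'); o=arm.get_obs();R=Ro.from_quat(o['tcp_rot']).as_matrix()
def tl(f,u,v): return (R.T@(pt(f,u,v)-o['tcp_pos'])).round(1)
for u,v in [(230,243),(230,246),(230,255),(226,280),(287,246),(241,241),(244,246),(276,246),(274,241),(237,217),(281,217),(281,225),(258,300),(258,282),(258,305)]: print(u,v,tl(f,u,v))
```

```text
230 243 [  9.8 -13.1 -29.4]
230 246 [ 10.2 -12.8 -33. ]
230 255 [ 10.1 -12.2 -41. ]
226 280 [ 10.2 -12.1 -60. ]
287 246 [ 10.3  13.6 -33.1]
241 241 [  7.   -8.3 -22. ]
244 246 [  5.   -6.8 -23.5]
276 246 [  6.    9.  -25.3]
274 241 [  6.6   8.2 -21.3]
237 217 [  2.8 -12.8  17.2]
281 217 [ 3.1 14.3 16.6]
281 225 [ 4.1 13.4  3. ]
258 300 [  2.8   0.2 -62.3]
258 282 [  8.2   0.2 -58.4]
258 305 [  0.8   0.2 -62.8]
```

Run:
```python
from h import *
from scipy.spatial.transform import Rotation as Ro
f=load('w7'); o=arm.get_obs();R=Ro.from_quat(o['tcp_rot']).as_matrix()
for v in range(236,262,2):
    print(v,' '.join('%s/%s'%tuple((R.T@(pt(f,u,v)-o['tcp_pos']))[[0,2]].round(0).astype(int)) if f['range_z'][v,u]>0 and f['range_z'][v,u]<230 else '.' for u in range(222,248,2)))
s=load('s7')
a=cv2.resize(s['frame'][190:240,275:305,::-1],None,fx=12,fy=12,interpolation=cv2.INTER_CUBIC);a=np.clip(a.astype(float)*1.8,0,255).astype(np.uint8); cv2.imwrite('pics/c9.png',a)
for z in (-29,-20,0,26): print(z,proj(s,o['tcp_pos']+R@[0,0,z]))
```

```text
236 . . . . . . . 0/-3 5/-13 6/-14 . . .
238 . . . . . . . -1/-3 7/-19 7/-18 7/-18 . .
240 . . . . . . 7/-21 7/-21 7/-20 7/-20 7/-20 7/-20 6/-19
242 . . 10/-29 10/-29 10/-29 10/-28 10/-28 10/-29 10/-30 7/-23 7/-22 7/-23 6/-22
244 . . 10/-31 10/-31 10/-31 10/-30 10/-31 10/-31 10/-31 6/-23 5/-22 6/-24 6/-23
246 . . 11/-34 10/-33 10/-33 10/-33 11/-34 10/-32 9/-31 6/-25 6/-26 5/-24 4/-22
248 . 10/-34 10/-35 10/-34 10/-34 10/-34 10/-34 10/-34 10/-34 6/-28 7/-29 6/-28 3/-22
250 . 10/-37 10/-37 10/-37 10/-37 10/-36 10/-37 10/-36 10/-36 6/-29 6/-30 6/-30 2/-22
252 6/-32 10/-38 10/-39 10/-39 10/-37 10/-39 11/-39 10/-39 10/-38 5/-29 6/-31 7/-32 1/-22
254 7/-34 10/-40 10/-40 10/-39 10/-40 10/-40 10/-40 10/-41 9/-38 4/-29 6/-32 6/-33 0/-22
256 6/-36 10/-42 10/-42 10/-42 10/-42 10/-42 10/-42 10/-41 8/-38 2/-28 7/-36 6/-36 -1/-23
258 10/-44 10/-43 10/-44 . 10/-44 10/-44 10/-44 10/-44 8/-39 2/-29 6/-37 7/-38 6/-37
260 10/-44 10/-45 10/-45 10/-45 10/-45 10/-45 10/-44 10/-45 6/-38 0/-28 6/-39 7/-41 6/-39
-29 [291.20754314 207.12618438]
-20 [290.96297056 210.79854711]
0 [290.43147293 218.7792132 ]
26 [289.76424907 228.79786714]
```

View pics/c9.png

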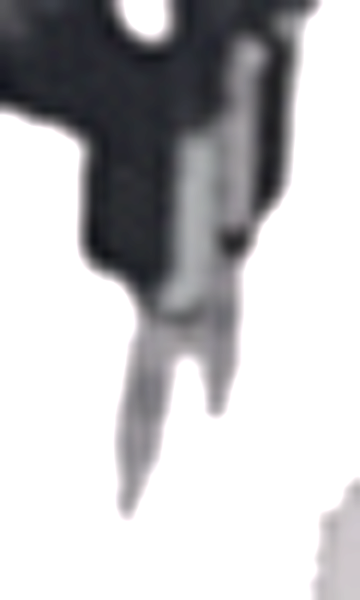

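Run:
```python
from h import *
from scipy.spatial.transform import Rotation as Ro
f=load('w7'); o=arm.get_obs();R=Ro.from_quat(o['tcp_rot']).as_matrix()
for u,v in [(258,350),(258,362),(258,370),(258,378),(240,365),(275,375),(232,330),(285,320),(225,285),(222,300),(292,300),(215,330),(238,243),(238,262),(237,300),(236,315)]: print(u,v,f['frame'][v,u],(R.T@(pt(f,u,v)-o['tcp_pos'])).round(1))
```

```text
258 350 [196 194 188] [-1.999e+02  1.000e-01  1.146e+02]
258 362 [192 188 183] [-2.161e+02  1.000e-01  1.137e+02]
258 370 [11 11 10] [   9.2    0.3 -100. ]
258 378 [24 23 27] [   9.5    0.3 -102.8]
240 365 [24 23 21] [  9.4  -4.7 -98.6]
275 375 [17 13 12] [   9.6    4.8 -101.9]
232 330 [54 60 54] [-12.  -10.2 -61.9]
285 320 [12 26 22] [ -7.   11.  -61.9]
225 285 [78 76 74] [  9.8 -12.3 -62.6]
222 300 [ 7 16 12] [ 11.1 -12.2 -73.1]
292 300 [ 6  7 12] [ 11.4  12.  -73.5]
215 330 [14 22 20] [ 16.3 -11.9 -93. ]
238 243 [13 19  3] [ 10.3  -9.3 -30.4]
238 262 [ 3  4 14] [  5.4  -8.8 -39.1]
237 300 [0 1 1] [ -7.4  -8.9 -49.1]
236 315 [12  5 12] [ -9.   -8.9 -56.6]
```

The pads closed on the legs above the rolls, because the real pad ends sit about 28 mm behind the TCP. I'll lower the forceps back into its pocket and retake it about 25 mm deeper.

Emit:
apply_moves(
  rows=[0, 0, 2.0, 0, 0, 0, 1.85, 0, 0, 2.0, 0, 0, 0, 1.85, 0, 0, 1.2, 0, 0, 0, 1.85, 0, 0, 0.4, 0, 0, 0, 1.85, 0, 0, 0, 0, 0, 0, 1.85, 0, 0, 0, 0, 0, 0, 1.85],
)

```text
t: 6.15
tcp_pos: [416.5, 289.3, 59.8]
tcp_rot: [-0.233, 0.972, 0.0, 0.0]
ft_force: [0.5, -0.2, -1.6]
gripper_width: 18.4
```

Run:
```python
from h import *
f=grab('wrist','w8')
o=arm.get_obs();print(o['tcp_pos'],o['tcp_rot'],o['gripper_width'],o['ft_force'])
a=cv2.resize(f['frame'][150:290,190:330,::-1],None,fx=4.2,fy=4.2,interpolation=cv2.INTER_CUBIC); a=np.clip(a.astype(float)*1.5,0,255).astype(np.uint8); cv2.imwrite('pics/c10.png',a)
```

```text
[416.78162781 289.44717414  60.02590937] [-2.32937744e-01  9.72491402e-01  1.27289958e-04  6.80911200e-04] 18.830825996441096 [-0.31761086  0.11486333 -1.39785838]
```

View pics/c10.png

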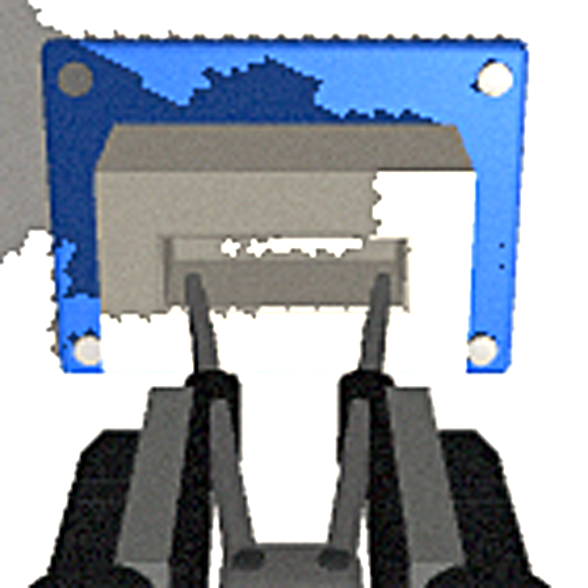

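Emit:
apply_moves(
  rows=[0, 0, 0.8, 0, 0, 0, 1.85, 0, 0, 0.8, 0, 0, 0, 1.85, 0, 0, 0.5, 0, 0, 0, 1.85, 0, 0, 0.25, 0, 0, 0, 1.85, 0, 0, 0, 0, 0, 0, 1.85, 0, 0, 0, 0, 0, 0, 1.85],
)

```text
t: 6.8
tcp_pos: [416.1, 289.1, 35.7]
tcp_rot: [-0.233, 0.972, -0.0, -0.0]
ft_force: [-0.2, -0.0, -0.4]
gripper_width: 18.6
```

Emit:
apply_moves(
  rows=[0, 0, 0.05, 0, 0, 0, 2.2, 0, 0, 0, 0, 0, 0, 2.8, 0, 0, 0, 0, 0, 0, 4.2, 0, 0, 0, 0, 0, 0, 4.2, 0, 0, 0, 0, 0, 0, 4.2],
)

```text
t: 7.3
tcp_pos: [416.2, 289.1, 35.3]
tcp_rot: [-0.233, 0.972, -0.0, 0.0]
ft_force: [-0.2, -0.3, -0.0]
gripper_width: 42.1
```

Run:
```python
from h import *
f=grab('wrist','w9');s=grab('scene','s9')
o=arm.get_obs();print(o['tcp_pos'],o['tcp_rot'],o['gripper_width'],o['ft_force'])
a=cv2.resize(f['frame'][190:330,190:330,::-1],None,fx=4.2,fy=4.2,interpolation=cv2.INTER_CUBIC); a=np.clip(a.astype(float)*1.5,0,255).astype(np.uint8); cv2.imwrite('pics/c11.png',a)
```

```text
[416.13179089 289.09512274  35.285824  ] [-2.32951434e-01  9.72488369e-01 -4.35082002e-05  2.71215011e-05] 41.736667643385275 [-0.09099273 -0.27076698  0.21076794]
```

View pics/c11.png

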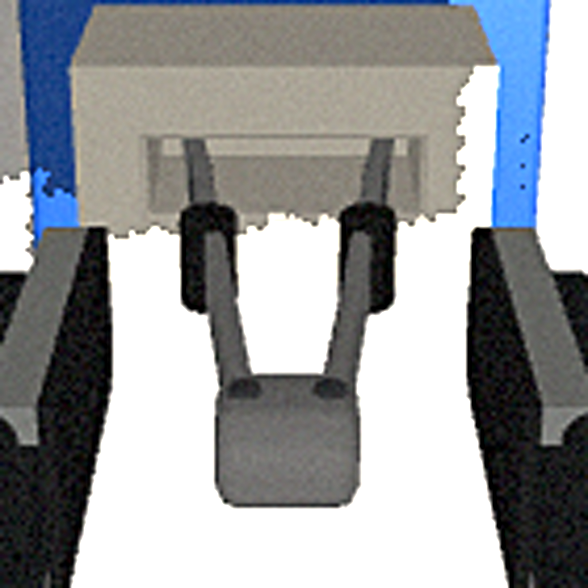

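Emit:
apply_moves(
  rows=[0, 0, 0.8, 0, 0, 0, 4.2, 0, 0, 0.8, 0, 0, 0, 4.2, 0, 0, 0.6, 0, 0, 0, 4.2, 0, 0, 0.2, 0, 0, 0, 4.2, 0, 0, 0, 0, 0, 0, 4.2, 0, 0, 0, 0, 0, 0, 4.2],
)

```text
t: 8.0
tcp_pos: [416.1, 289.1, 11.2]
tcp_rot: [-0.233, 0.972, -0.0, -0.0]
ft_force: [-0.6, 0.2, 0.4]
gripper_width: 42.2
```

Run:
```python
from h import *
from scipy.spatial.transform import Rotation as Ro
f=grab('wrist','w10');s=grab('scene','s10')
o=arm.get_obs();print(o['tcp_pos'],o['tcp_rot'],o['gripper_width'],o['ft_force'])
a=cv2.resize(f['frame'][190:384,170:350,::-1],None,fx=3.4,fy=3.1,interpolation=cv2.INTER_CUBIC)[:600]; a=np.clip(a.astype(float)*1.5,0,255).astype(np.uint8); cv2.imwrite('pics/c12.png',a)
a=cv2.resize(s['frame'][180:280,240:340,::-1],None,fx=6,fy=6,interpolation=cv2.INTER_CUBIC);cv2.imwrite('pics/c13.png',a)
```

```text
[416.42733364 289.22437254  11.5224253 ] [-2.32928651e-01  9.72493781e-01  2.28139535e-05  2.98439109e-04] 41.9599345318966 [ 0.5889181   0.05868296 -0.26795765]
```

View pics/c12.png

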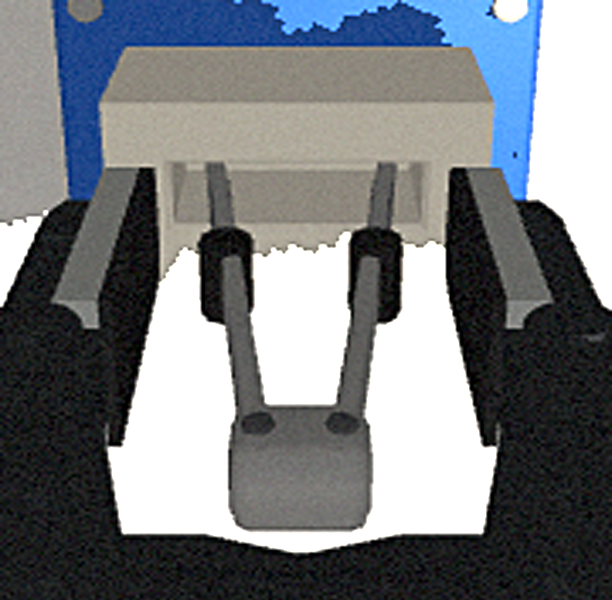

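View pics/c13.png

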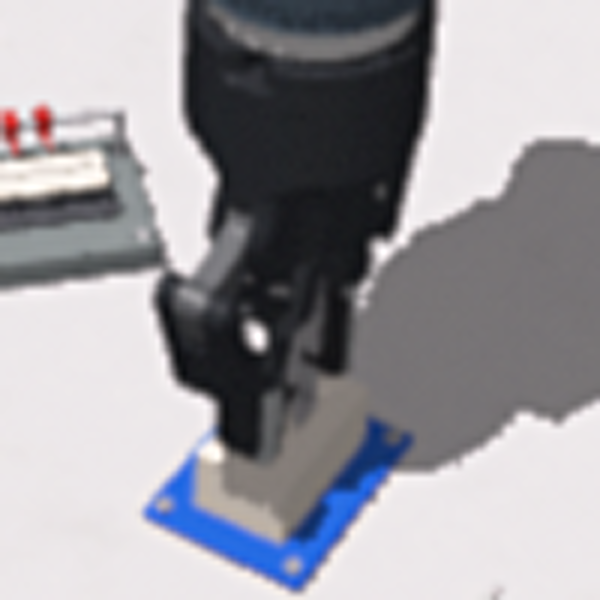

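Emit:
apply_moves(
  rows=[0, 0, 0, 0, 0, 0, 2.9, 0, 0, 0, 0, 0, 0, 2.5, 0, 0, 0, 0, 0, 0, 2.2, 0, 0, 0, 0, 0, 0, 1.9, 0, 0, 0, 0, 0, 0, 1.85, 0, 0, 0, 0, 0, 0, 1.85],
)

```text
t: 8.7
tcp_pos: [416.6, 289.3, 11.6]
tcp_rot: [-0.233, 0.972, 0.0, 0.0]
ft_force: [-0.5, -0.7, 4.7]
gripper_width: 18.5
```

Run:
```python
from h import *
f=grab('wrist','w11')
o=arm.get_obs();print(o['tcp_pos'],o['tcp_rot'],o['gripper_width'],o['ft_force'])
a=cv2.resize(f['frame'][190:384,170:350,::-1],None,fx=3.4,fy=3.1,interpolation=cv2.INTER_CUBIC)[:600]; a=np.clip(a.astype(float)*1.5,0,255).astype(np.uint8); cv2.imwrite('pics/c14.png',a)
```

```text
[416.55850913 289.3055222   11.63123996] [-2.32919721e-01  9.72495855e-01  6.43671083e-05  4.59403779e-04] 18.59490608132379 [ 0.3592779  -0.59043936  4.54134595]
```

View pics/c14.png

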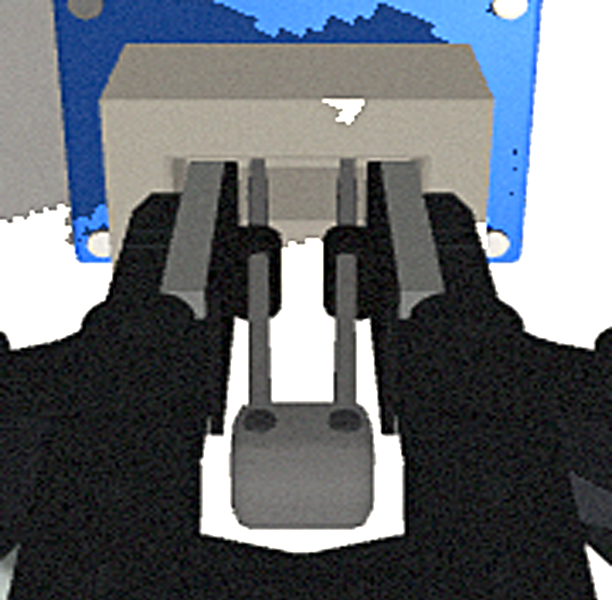

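Run:
```python
from h import *
t=load('top0'); w1=load('w1')
a=cv2.resize(t['frame'][155:205,225:282,::-1],None,fx=11,fy=11,interpolation=cv2.INTER_CUBIC); cv2.imwrite('pics/c15.png',a)
hsv=cv2.cvtColor(t['frame'],cv2.COLOR_RGB2HSV)
m=((t['frame'].min(2)>150)).astype(np.uint8); m[:165]=0; m[195:]=0; m[:,:230]=0; m[:,:][:,275:]=0
n,l,st,c=cv2.connectedComponentsWithStats(m); print(st[1:],c[1:])
from plan import rows
rows((416.5,289.3,91.6),206.9,[((560,297,92),6,-42)],1.85)
```

```text
[[230 165   5  14  40]
 [263 165   9   3  12]
 [273 168   2   1   2]
 [241 174  22   9  66]
 [240 178  22   9  71]
 [272 183   3  12  22]
 [230 190  14   5  40]] [[231.25       169.625     ]
 [267.33333333 165.66666667]
 [273.5        168.        ]
 [251.83333333 177.86363636]
 [250.49295775 182.11267606]
 [273.40909091 189.90909091]
 [234.625      192.75      ]]
[np.float64(-2.19), np.float64(-0.97), np.float64(-0.01), 0, 0, 7.0, 1.85, np.float64(-2.29), np.float64(-0.69), np.float64(-0.01), 0, 0, 7.0, 1.85, np.float64(-2.36), np.float64(-0.41), np.float64(-0.01), 0, 0, 7.0, 1.85, np.float64(-2.39), np.float64(-0.12), np.float64(-0.01), 0, 0, 7.0, 1.85, np.float64(-2.39), np.float64(0.17), np.float64(-0.01), 0, 0, 7.0, 1.85, np.float64(-2.35), np.float64(0.46), np.float64(-0.01), 0, 0, 7.0, 1.85]
```

View pics/c15.png

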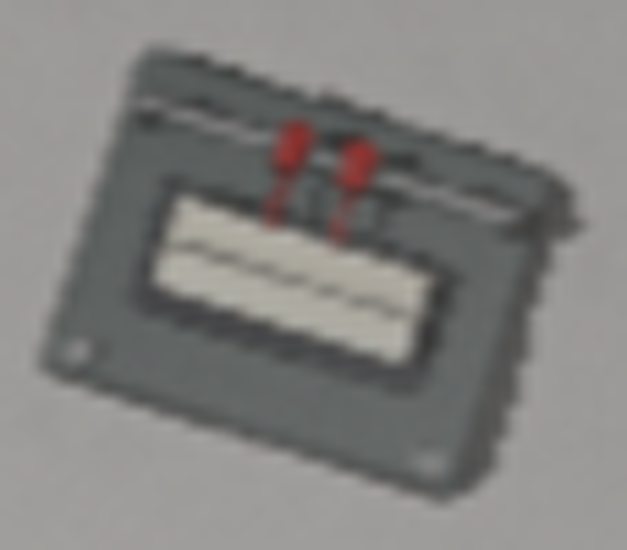

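Emit:
apply_moves(
  rows=[0, 0, -0.5, 0, 0, 0, 1.85, 0, 0, -1.0, 0, 0, 0, 1.85, 0, 0, -1.5, 0, 0, 0, 1.85, 0, 0, -2.0, 0, 0, 0, 1.85, 0, 0, -2.0, 0, 0, 0, 1.85, 0, 0, -1.0, 0, 0, 0, 1.85, 0, 0, 0, 0, 0, 0, 1.85, 0, 0, 0, 0, 0, 0, 1.85],
)

```text
t: 9.55
tcp_pos: [415.8, 288.9, 90.9]
tcp_rot: [-0.233, 0.972, -0.0, -0.0]
ft_force: [-0.1, 0.7, -0.7]
gripper_width: 18.4
```

Run:
```python
from h import *
f=grab('wrist','w12')
o=arm.get_obs();print(o['tcp_pos'],o['tcp_rot'],o['gripper_width'],o['ft_force'])
```

```text
[415.40763323 288.69653995  90.39285356] [-2.32929670e-01  9.72493240e-01 -2.41247207e-04 -7.80515609e-04] 18.471136968608885 [-0.03129152  0.18804626 -1.19599794]
```

View pics/w12.png

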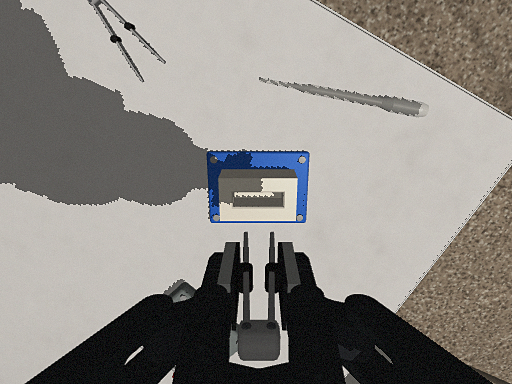

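Emit:
apply_moves(
  rows=[-2.2, -0.97, 0, 0, 0, 7.0, 1.85, -2.3, -0.7, 0, 0, 0, 7.0, 1.85, -2.35, -0.4, 0, 0, 0, 7.0, 1.85, -2.4, -0.1, 0, 0, 0, 7.0, 1.85, -2.4, 0.15, 0, 0, 0, 7.0, 1.85, -2.35, 0.45, 0, 0, 0, 7.0, 1.85, 0, 0, 0, 0, 0, 0, 1.85, 0, 0, 0, 0, 0, 0, 1.85, 0, 0, 0, 0, 0, 0, 1.85],
)

```text
t: 10.5
tcp_pos: [558.3, 296.4, 90.3]
tcp_rot: [0.131, 0.991, -0.001, -0.001]
ft_force: [-0.1, 0.4, -0.5]
gripper_width: 18.9
```

Run:
```python
from h import *
f=grab('wrist','w13');grab('scene','s13')
o=arm.get_obs();print(o['tcp_pos'],o['tcp_rot'],o['gripper_width'],o['ft_force'],o['qd'].round(3))
a=cv2.resize(f['frame'][150:300,180:340,::-1],None,fx=4,fy=4,interpolation=cv2.INTER_CUBIC);a=np.clip(a.astype(float)*1.4,0,255).astype(np.uint8); cv2.imwrite('pics/c16.png',a)
```

```text
[558.55054403 296.64990313  90.89040727] [ 1.30505028e-01  9.91447377e-01 -3.81754796e-04 -6.25067358e-04] 18.81132317760091 [-0.3653971   0.5661894  -0.82234924] [ 0.    -0.005  0.006 -0.001  0.001  0.002]
```

View pics/c16.png

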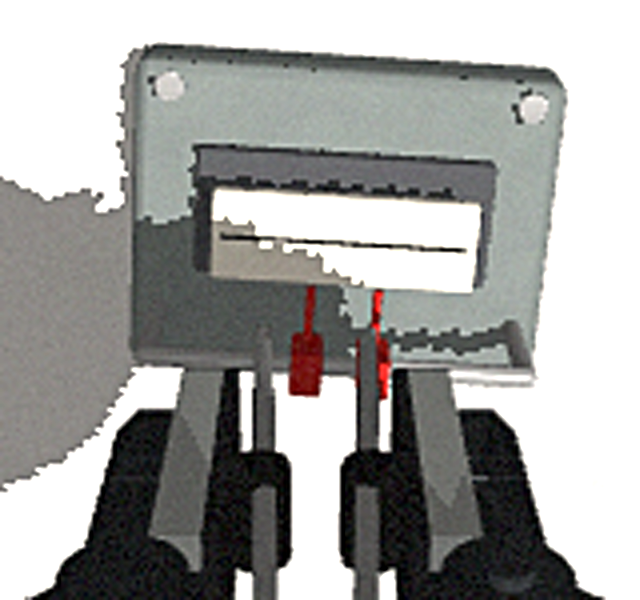

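```bash
cat > gauge.py <<'E'
from h import *
from scipy.spatial.transform import Rotation as Ro
def rep(f,o,line,needles,tips=None,ztip=None):
    """line: 2 px on dark line; needles: list of ((u,v) base,(u,v) end); """
    R=Ro.from_quat(o['tcp_rot']).as_matrix(); T=lambda X:(R.T@(X-o['tcp_pos']))
    L=[T(onz(f,*p,32)) for p in line]; d=L[1]-L[0]; d/=np.linalg.norm(d)
    print('line dir in tool',d.round(4),'deg off tool y',np.degrees(np.arctan2(d[0],d[1])).round(2), 'len',np.linalg.norm(L[1]-L[0]))
    M=[]
    for p in needles:
        N=T(onz(f,*p,35.5)); s=(N-L[0])[:2]@d[:2]; m=L[0][:2]+s*d[:2]; M.append(m); print('needle end',N.round(2),'mark in tool',m.round(2),'dist',np.linalg.norm(N[:2]-m).round(2))
    M=np.array(M); print('marks mid',M.mean(0).round(2),'gap',np.linalg.norm(M[0]-M[1]).round(2))
E
python3 - <<'E'
from gauge import *
f=load('w13'); o=arm.get_obs()
p=lambda x,y:(180+x/4-.4,150+y/4-.4)
rep(f,o,[p(220,237),p(465,250)],[p(311,287),p(377,292)])
R=Ro.from_quat(o['tcp_rot']).as_matrix()
print('tips ztool1.6',[ (R.T@(onz(f,*p(x,y),o['tcp_pos'][2]-1.6)-o['tcp_pos'])).round(2) for x,y in [(264,328),(368,330)]])
E
```

```text
line dir in tool [-0.0556  0.9985 -0.001 ] deg off tool y -3.19 len 45.832758064041414
needle end [-15.42  -0.59  55.37] mark in tool [-7.82 -0.17] dist 7.61
needle end [-16.42  11.7   55.36] mark in tool [-8.5  12.14] dist 7.93
marks mid [-8.16  5.99] gap 12.33
tips ztool1.6 [array([ 2.44, -7.08,  1.61]), array([2.15, 7.74, 1.6 ])]
```

Emit:
apply_moves(
  rows=[-0.4, 0.28, 0, 0, 0, 1.6, 1.85, -0.41, 0.28, 0, 0, 0, 1.6, 1.85, 0, 0, 1.5, 0, 0, 0, 1.85, 0, 0, 1.5, 0, 0, 0, 1.85, 0, 0, 1.0, 0, 0, 0, 1.85, 0, 0, 0.5, 0, 0, 0, 1.85, 0, 0, 0, 0, 0, 0, 1.85, 0, 0, 0, 0, 0, 0, 1.85, 0, 0, 0, 0, 0, 0, 1.85],
)

```text
t: 11.5
tcp_pos: [569.8, 300.2, 47.1]
tcp_rot: [0.159, 0.987, 0.0, 0.001]
ft_force: [0.2, -0.6, -0.9]
gripper_width: 19.0
```

Run:
```python
from h import *
f=grab('wrist','w14');grab('scene','s14')
o=arm.get_obs();print(o['tcp_pos'],o['tcp_rot'],o['gripper_width'],o['ft_force'],o['qd'].round(3))
a=cv2.resize(f['frame'][170:270,205:315,::-1],None,fx=6,fy=6,interpolation=cv2.INTER_CUBIC);a=np.clip(a.astype(float)*1.3,0,255).astype(np.uint8); cv2.imwrite('pics/c17.png',a)
```

```text
[569.74100203 300.14830885  47.05917599] [1.58709064e-01 9.87325139e-01 3.40208715e-04 6.22467098e-04] 18.741692682372435 [-0.10399871  0.5252743  -0.26329198] [-0.002  0.001 -0.003  0.001 -0.003  0.001]
```

View pics/c17.png

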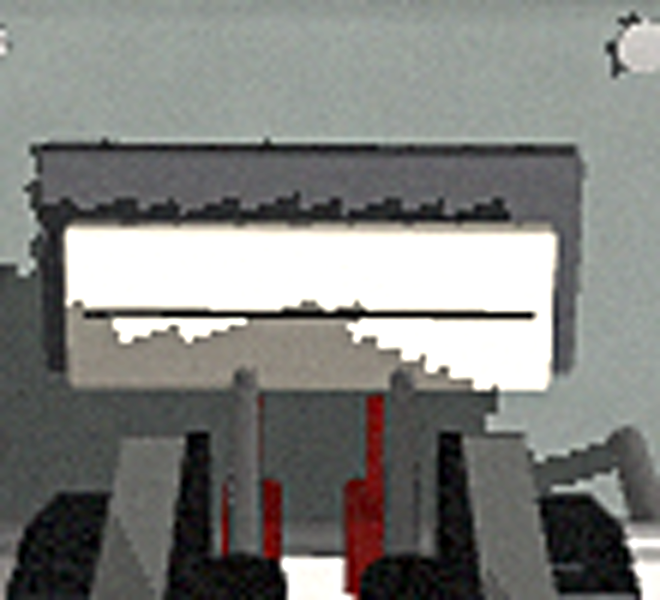

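Run:
```python
from gauge import *
f=load('w14'); o=arm.get_obs()
p=lambda x,y:(205+x/6-.4,170+y/6-.4)
rep(f,o,[p(85,315),p(535,316)],[p(253,393),p(376,395)])
R=Ro.from_quat(o['tcp_rot']).as_matrix()
for zt in (0,1.6,4):print('tips',zt,[ (R.T@(onz(f,*p(x,y),o['tcp_pos'][2]-zt)-o['tcp_pos'])).round(2) for x,y in [(236,369),(258,369),(390,368),(414,368)]])
for (x,y) in [(247,372),(247,378),(402,374),(402,380)]:
  u,v=[int(round(k)) for k in p(x,y)]; print((R.T@(pt(f,u,v)-o['tcp_pos'])).round(2))
```

```text
line dir in tool [-2.1e-03  1.0e+00  9.0e-04] deg off tool y -0.12 len 45.85742052640901
needle end [-5.38 -6.51 11.56] mark in tool [ 1.64 -6.5 ] dist 7.02
needle end [-5.6   5.96 11.57] mark in tool [1.61 5.97] dist 7.21
marks mid [ 1.62 -0.26] gap 12.47
tips 0 [array([ 2.96, -7.63, -0.01]), array([ 2.96, -5.56, -0.01]), array([3.07, 6.9 , 0.  ]), array([3.07, 9.17, 0.  ])]
tips 1.6 [array([ 2.17, -7.71,  1.59]), array([ 2.18, -5.62,  1.59]), array([2.29, 6.96, 1.6 ]), array([2.29, 9.25, 1.61])]
tips 4 [array([ 1.  , -7.83,  3.99]), array([ 1.  , -5.7 ,  3.99]), array([1.11, 7.05, 4.  ]), array([1.11, 9.37, 4.01])]
[ 2.09 -6.5   0.61]
[ 2.86 -6.39 -2.21]
[ 2.49  8.26 -0.18]
[ 2.99  8.16 -2.45]
```

Emit:
apply_moves(
  rows=[0.09, -0.05, 0, 0, 0, 0, 1.79, 0.09, -0.05, 0, 0, 0, 0, 1.74, 0, 0, 0.4, 0, 0, 0, 1.74, 0, 0, 0.3, 0, 0, 0, 1.74, 0, 0, 0.2, 0, 0, 0, 1.74, 0, 0, 0, 0, 0, 0, 1.74, 0, 0, 0, 0, 0, 0, 1.74],
)

```text
t: 12.3
tcp_pos: [567.0, 299.5, 37.1]
tcp_rot: [0.159, 0.987, -0.0, -0.0]
ft_force: [-0.6, 0.1, -0.5]
gripper_width: 17.7
```

Run:
```python
from h import *
f=grab('wrist','w15');grab('scene','s15')
o=arm.get_obs();print(o['tcp_pos'],o['tcp_rot'],o['gripper_width'],o['ft_force'],o['qd'].round(3))
a=cv2.resize(f['frame'][180:270,205:315,::-1],None,fx=7,fy=6.6,interpolation=cv2.INTER_CUBIC);a=np.clip(a.astype(float)*1.3,0,255).astype(np.uint8); cv2.imwrite('pics/c18.png',a)
```

```text
[567.2328335  299.53662485  37.30652791] [ 1.58693699e-01  9.87327860e-01 -4.88331693e-06  7.92605198e-05] 17.493054237517402 [ 0.10323675  0.037532   -0.89681629] [ 0.001 -0.001  0.002 -0.     0.002 -0.001]
```

View pics/c18.png

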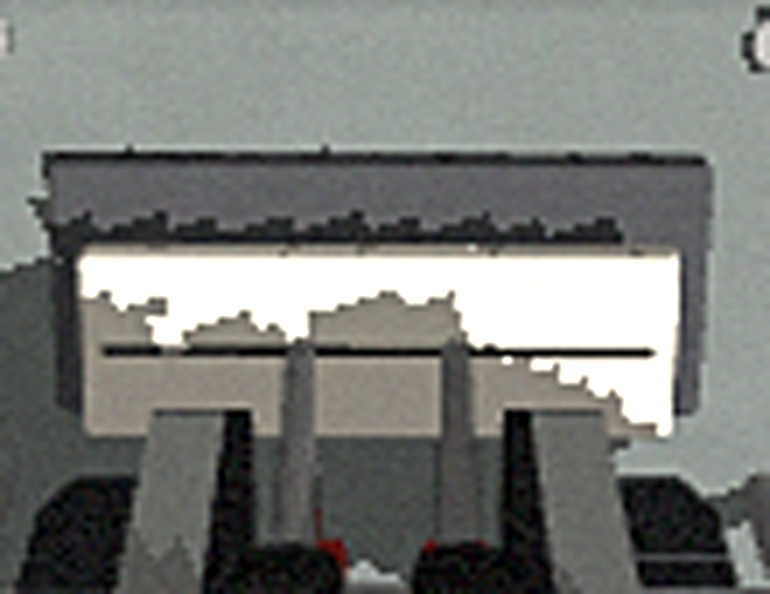

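```bash
cat >> gauge.py <<'E'
def frac(f,line,needles):
    L=[onz(f,*p,32) for p in line]; d=L[1]-L[0]; n=np.linalg.norm(d); d/=n
    print('s from mid',[((onz(f,*p,35.5)-L[0])@d-n/2).round(2) for p in needles], 'len',n.round(2))
def tips(f,line,tp,zs):
    L=[onz(f,*p,32) for p in line]; d=L[1]-L[0]; n=np.linalg.norm(d); d/=n; e=np.array([-d[1],d[0],0])
    for z in zs: print('tip z',z,'(s,perp) of front edges:',[( ((onz(f,*p,z)-L[0])@d-n/2).round(2), ((onz(f,*p,z)-L[0])@e).round(2)) for p in tp])
E
python3 - <<'E'
from gauge import *
p=lambda x,y:(180+x/4-.4,150+y/4-.4)
frac(load('w13'),[p(220,237),p(465,250)],[p(311,287),p(377,292)])
p=lambda x,y:(205+x/6-.4,170+y/6-.4)
frac(load('w14'),[p(85,315),p(535,316)],[p(253,393),p(376,395)])
p=lambda x,y:(205+x/7-.4,180+y/6.6-.4)
f=load('w15')
tips(f,[p(102,351),p(655,352)],[p(300,343),p(455,343)],[32,33.5,35,36])
tips(f,[p(102,351),p(655,352)],[p(286,343),p(314,343),p(442,343),p(469,343)],[35])
# subpixel profile
g=f['frame'].max(2).astype(int)
for v in range(228,242,2): print(v,g[v,240:282])
E
```

```text
s from mid [np.float64(-5.49), np.float64(6.84)] len 45.83
s from mid [np.float64(-5.76), np.float64(6.71)] len 45.86
tip z 32 (s,perp) of front edges: [(np.float64(-6.55), np.float64(0.82)), (np.float64(6.38), np.float64(0.85))]
tip z 33.5 (s,perp) of front edges: [(np.float64(-6.49), np.float64(1.55)), (np.float64(6.32), np.float64(1.58))]
tip z 35 (s,perp) of front edges: [(np.float64(-6.44), np.float64(2.29)), (np.float64(6.26), np.float64(2.32))]
tip z 36 (s,perp) of front edges: [(np.float64(-6.4), np.float64(2.78)), (np.float64(6.22), np.float64(2.8))]
tip z 35 (s,perp) of front edges: [(np.float64(-7.59), np.float64(2.29)), (np.float64(-5.29), np.float64(2.29)), (np.float64(5.19), np.float64(2.31)), (np.float64(7.41), np.float64(2.32))]
228 [108 247 236 234 235 230 223 224 236  93  99 111 104 109 110 107 109 112
 110 110 106 112 112 110 109 107 115 115 110 103 106 238 224 221 222 221
 221 222 221 223 221 220]
230 [109 100 107 104  98 114 246 247 255  97 111 111 110 113 113 113 117 113
 110 113 111 113 112 113 113 111 110 110 112 116 102 107 239 229 224 225
 224 224 223 223 22
[... 186 characters left out ...]
 [122 128 119 127 123 102  61  68  75  80 124 120 125 123 119 123 123 122
 127 117 124 118 121 121 124 122 124 120  53  61  60  63 108 124 117 115
 128 255 110 111  80 194]
236 [112 112 106 113 115  77  44  58  75  69 121 113 111 112 109 108 113 111
 110 107 111 111 114 109 110 109 115 119  51  52  58  57 100 117 112 110
 106 109 110 109 108 108]
238 [108 113 112 108 114  81  57  66  72  80 114 108 113 113 109 113 108 110
 112 111 111 110 109 111 110 106 115 113  47  54  56  59  82 111 115 109
 107 111 108 111 109 109]
240 [109 110 110 115 113  83  54  70  65  76 116 113 105 111 114 109 109 111
 113 115 106 110 108 108 113 111 110 113  51  61  57  57  87 116 107 115
 111 112 113 111 115 114]
```

Run:
```python
from gauge import *
for n,v0,v1,u0,u1 in [('w13',220,233,250,282),('w14',234,250,240,275)]:
    f=load(n)['frame'].astype(int)
    red=np.clip(f[...,0]-f[...,1:].max(2),0,None)
    print(n,u0)
    for v in range(v0,v1): print(v,red[v,u0:u1])
for n,rows in [('w13',range(207,215)),('w14',[221,222,223]),('w15',[232,233,234])]:
    f=load(n)['frame'].astype(int).max(2)
    for v in rows: print(n,v,'L',f[v,214:242],'R',f[v,284:304])
```

```text
w13 250
220 [ 0  0  5  4  1  3  1  0  4  5  5  4  5  0  7  3  4  7  8 12  4 10  9  7
  5  6  9  7  7  8  8  7]
221 [ 0  0  0  0  0  0  5 23 23  0  0  0  0  0  0  0  0  0  0  2  0  7  5  1
  4  3 10  8 11  9  5  7]
222 [ 0  0  0  0  0  0 20 86 59  0  0  0  0  0  0  0  0  0  0  0  0  0  0  1
 37  8  0  0  0  0  0  0]
223 [  0   0   0   0   0   0  16  87  52   0   0   0   0   0   0   0   0   0
   0   0   0   0   0  51 173 108   0   0   0   0   0   0]
224 [  0   1   0   0   0   0  29  84  48   0   0   0   0   0   0   0   0   0
   0   0   0   0   0  71 163  55   0   0   0   0   0   0]
225 [  0   0   0   0   0   0  26  74  53   0   0   0   0   0   0   0   0   0
   0   0   0   0   0  53 168  28   0   0   0   0   0   0]
226 [  0   0   0   0   0   0  34  78  43   0   0   0   2   0   0   0   0   0
   0   0   0   0   0  53 163  11   0   0   0   0   0   0]
227 [  0   0   2   0   0   0  53  77  27   0   0   0   0   0   0   0   0   0
   0   0   0   0   0  81 166  18   0   0   0   0   0   0]
228 [ 0  0  0  0  0  0 60 77 20  0  0  0  0  0  0  0  0  0  0  0  0  0  0 66
 68 22  0  0  0  0  0  0]
229 [
[... 4438 characters left out ...]
 179 180 180 178 179 178 177 234 234 238  42  70  76  79 132
 122 123]
w15 232 L [ 34  36  56 114 114  81  53  55  56  57  50  55  46  59 127 123 127 128
  53  51  58  58  56  56  52  64  61  56] R [177 185 182 182 186 186 185 183 186 180 186 182 184 178 238 231 231 155
  59  64]
w15 233 L [ 39  35  55 116 118  79  11  24  16  19  18  21  11  12  62  55  57  14
  13  19  20  17  14  21  25   0   3   0] R [  0   0   0   0   0   0   0   0   0   0   0   0   0   2 111 234 234 149
  61  79]
w15 234 L [ 34  41  45 119 117 115 115 120 125 119 122 123 122 116 116 112 117 120
 120 121 122 121 123 124 120 117 122 128] R [190 185 179 178 179 179 181 181 182 181 177 180 177 177 231 230 228 112
  69  74]
```

Emit:
apply_moves(
  rows=[0, 0.055, 0, 0, 0, 0, 1.68, 0, 0, 0, 0, 0, 0, 1.64, 0, 0, 0, 0, 0, 0, 1.61, 0, 0, 0.1, 0, 0, 0, 1.61, 0, 0, 0.1, 0, 0, 0, 1.61, 0, 0, 0, 0, 0, 0, 1.61, 0, 0, 0, 0, 0, 0, 1.61],
)

```text
t: 13.1
tcp_pos: [567.2, 300.0, 35.2]
tcp_rot: [0.159, 0.987, -0.0, -0.0]
ft_force: [0.3, 0.5, -0.7]
gripper_width: 16.2
```

Run:
```python
from h import *
F=[]
for i in range(4):
    f=grab('wrist','w16'); o=arm.get_obs(); F.append(o['ft_force'][2])
print(o['tcp_pos'],o['gripper_width'],np.round(F,2))
a=cv2.resize(f['frame'][180:270,205:315,::-1],None,fx=7,fy=6.6,interpolation=cv2.INTER_CUBIC);a=np.clip(a.astype(float)*1.3,0,255).astype(np.uint8); cv2.imwrite('pics/c19.png',a)
```

```text
[567.33516289 300.03911742  35.28474517] 16.029288025169677 [-1.2   0.08 -1.06  0.11]
```

View pics/c19.png

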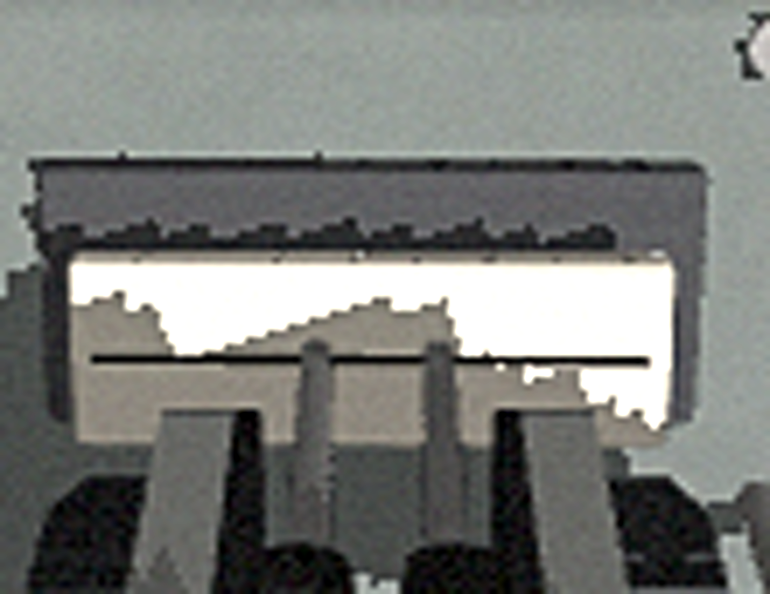

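Run:
```python
from gauge import *
f=load('w16')
p=lambda x,y:(205+x/7-.43,180+y/6.6-.42)
tips(f,[p(92,359),p(650,361)],[p(315,344),p(438,344)],[32,33,33.7,35])
g=f['frame'].max(2).astype(int)
for v in range(228,240): print(v,g[v,244:274])
```

```text
tip z 32 (s,perp) of front edges: [(np.float64(-4.63), np.float64(1.53)), (np.float64(5.52), np.float64(1.58))]
tip z 33 (s,perp) of front edges: [(np.float64(-4.6), np.float64(2.02)), (np.float64(5.49), np.float64(2.07))]
tip z 33.7 (s,perp) of front edges: [(np.float64(-4.58), np.float64(2.37)), (np.float64(5.47), np.float64(2.41))]
tip z 35 (s,perp) of front edges: [(np.float64(-4.55), np.float64(3.01)), (np.float64(5.43), np.float64(3.05))]
228 [224 230 236 239 244  92 101 102 101 104 106 107 109 112 112 111 111 105
 105 103 111 108 115 113 100 110 233 224 221 219]
229 [240 242  93 100 102 100 106 108 108 111 114 112 109 112 107 109 110 110
 109 112 115 107 110 109 103 104 240 227 222 223]
230 [100 105 101 100 110 115 115 114 110 111 108 110 112 108 112 112 114 109
 113 105 112 109 111 114 108 113 246 229 222 221]
231 [109 106 111 115 116  80  80 101 112 114 113 112 109 106 114 104 110 110
 110 110 113 110  92  98  94 106 108 236 225 222]
232 [115 117 118 122  62  50  45  55 102 120 118 115 116 112 118 113 111 116
 112 113 116  98  51  55  45  78 112 244 234 231]
233 [ 87  89  94  91  68  59  55  57  88  96  96  90  93 127 122 130 125 124
 129 124 121  83  58  56  49  68 128 255 255 253]
234 [ 0  0  0  0 56 68 71 59 17  0  2  0  0  2  0  0  0  0  0  0  0 22 53 66
 60 36  0 14  8 11]
235 [91 87 93 88 62 67 72 82 48 97 89 92 91 94 91 84 90 89 91 88 88 81 60 68
 59 58 90 84 85 80]
236 [115 121 116 124  48  61  72  76  83 121 115 118 119 112 116 111 116 117
 113 118 119  84  54  58  61  56 122 118 109 117]
237 [112 111 110  98  54  66  77  79  79 117 112 106 116 114 113 109 114 112
 115 111 116  81  54  55  58  54 121 114 108 112]
238 [113 110 115  98  54  68  70  78  83 113 114 112 108 110 110 112 109 107
 113 110 114  76  54  56  63  55 103 112 116 114]
239 [115 112 115  76  54  69  72  78  81 115 111 109 112 110 108 109 109 108
 112 111 114  75  54  57  50  55  78 114 113 114]
```

Emit:
apply_moves(
  rows=[0, 0, 0.07, 0, 0, 0, 1.61, 0, 0, 0.07, 0, 0, 0, 1.61, 0, 0, 0, 0, 0, 0, 1.61, 0, 0, 0, 0, 0, 0, 1.61],
)

```text
t: 13.7
tcp_pos: [567.3, 300.0, 33.9]
tcp_rot: [0.159, 0.987, -0.0, 0.0]
ft_force: [0.2, 0.2, -0.1]
gripper_width: 16.3
```

```bash
cat > fz.py <<'E'
from h import *
import sys
F=[]
for i in range(6):
    f=grab('wrist',sys.argv[1]); o=arm.get_obs(); F.append(o['ft_force'][2])
print(o['t'],o['tcp_pos'],o['gripper_width'],np.round(F,2),np.mean(F))
a=cv2.resize(f['frame'][180:270,205:315,::-1],None,fx=7,fy=6.6,interpolation=cv2.INTER_CUBIC);a=np.clip(a.astype(float)*1.3,0,255).astype(np.uint8); cv2.imwrite('pics/%sc.png'%sys.argv[1],a)
E
python3 fz.py w17
```

```text
14.0 [567.30462215 300.05343818  33.88286594] 16.36395235913303 [-0.09 -0.94  0.58  0.09 -0.52  0.33] -0.09096868146402044
```

Emit:
apply_moves(
  rows=[0, 0, 0.05, 0, 0, 0, 1.61, 0, 0, 0.05, 0, 0, 0, 1.61, 0, 0, 0, 0, 0, 0, 1.61, 0, 0, 0, 0, 0, 0, 1.61],
)

```text
t: 14.4
tcp_pos: [567.4, 300.1, 32.9]
tcp_rot: [0.159, 0.987, 0.0, 0.0]
ft_force: [0.9, 0.7, -0.8]
gripper_width: 16.3
```

```bash
python3 fz.py w18
```

```text
14.7 [567.33195613 300.07134731  32.90182192] 15.824704248559941 [ 0.56 -0.28  0.32 -0.1   0.05 -0.2 ] 0.05729734449922332
```

View pics/w18c.png

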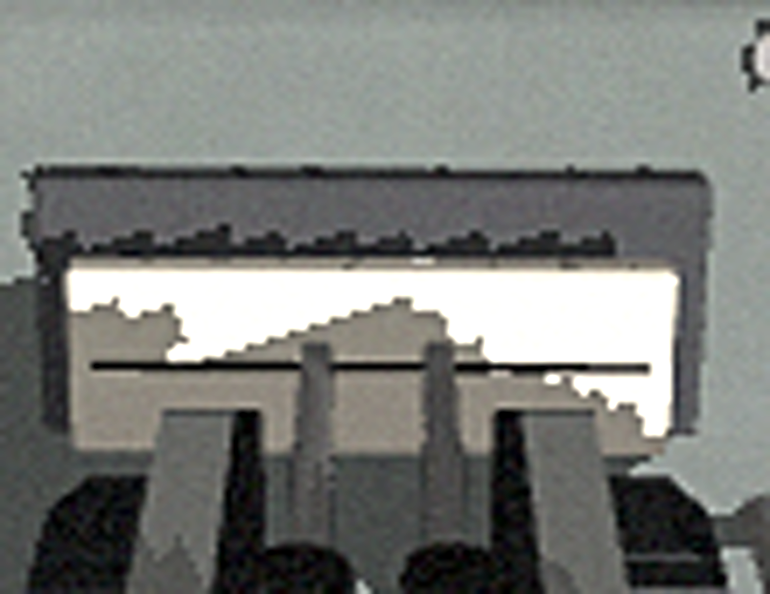

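Emit:
apply_moves(
  rows=[0, 0, 0.05, 0, 0, 0, 1.61, 0, 0, 0.05, 0, 0, 0, 1.61, 0, 0, 0, 0, 0, 0, 1.61, 0, 0, 0, 0, 0, 0, 1.61],
)

```text
t: 15.1
tcp_pos: [567.4, 300.1, 31.9]
tcp_rot: [0.159, 0.987, -0.0, 0.0]
ft_force: [-0.2, 0.6, 2.2]
gripper_width: 15.7
```

```bash
python3 fz.py w19
```

```text
15.4 [567.36921551 300.07045005  31.92892423] 16.19087988740855 [0.74 1.09 1.14 1.49 2.42 1.25] 1.3556550399635576
```

View pics/w19c.png

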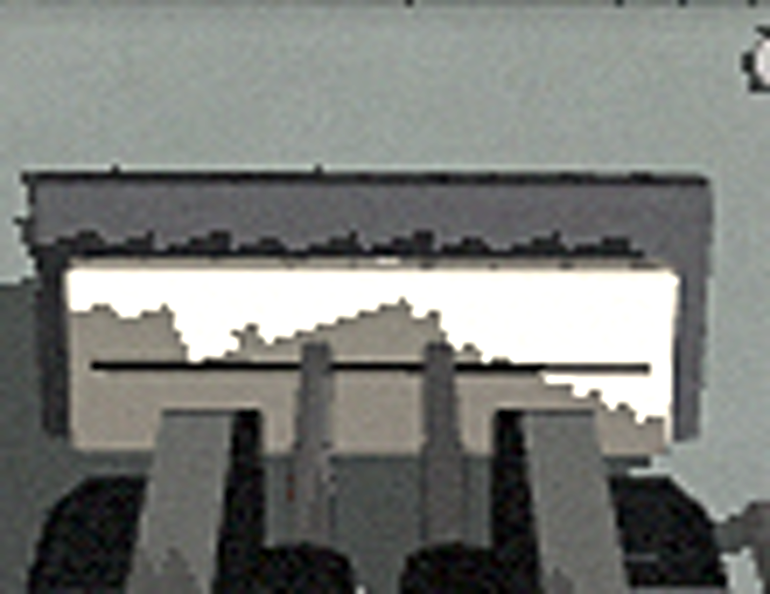

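Emit:
apply_moves(
  rows=[0, 0, 0.05, 0, 0, 0, 1.61, 0, 0, 0.05, 0, 0, 0, 1.61, 0, 0, 0, 0, 0, 0, 1.61, 0, 0, 0, 0, 0, 0, 1.61],
)

```text
t: 15.8
tcp_pos: [567.4, 300.1, 30.9]
tcp_rot: [0.159, 0.987, 0.0, 0.0]
ft_force: [-0.7, 0.0, 1.7]
gripper_width: 16.6
```

```bash
python3 fz.py w20
python3 - <<'E'
from gauge import *
f=load('w20')
g=f['frame'].max(2).astype(int)
for v in range(230,240): print(v,g[v,244:274])
p=lambda x,y:(205+x/7-.43,180+y/6.6-.42)
L=[onz(f,*q,30) for q in (p(92,367),p(650,368))]
print([onz(f,249.5,231.2,30)-L[0]])
E
```

```text
16.1 [567.34782496 300.06788516  30.89547876] 16.342276763354764 [1.97 2.67 1.27 2.12 2.45 3.18] 2.276748059614382
230 [235 239 243  90 104 101 105 111 108 105 108 115 107 107 115 111 110 115
 106 110 110 111 109 115 111 112 105 105 242 225]
231 [ 90  98 106 107 108  96  95  93 115 115 110 111 116 110 110 113 111 112
 107 116 109 110  94 104 104 111 111 110 245 229]
232 [100 109 108 113  63  56  55  53 100 111 114 107 113 111 108 105 112 106
 111 112 118  95  50  55  58  87 111 101 110 235]
233 [114 112 117 117  63  51  55  56  80 123 109 114 116 111 115 113 113 113
 114 113 117  76  52  58  52  64 113 106 109 244]
234 [123 123 123 127  69  59  64  54  89 127 129 123 125 122 127 128 127 125
 121 129 122  91  59  60  63  70 131 121 126 255]
235 [ 0  0  5  7 57 64 61 55 22  4  0  0  0  2  0  0  1  0  5  0  2 25 61 57
 61 59  2  4  0 20]
236 [87 87 84 88 55 60 64 48 55 94 82 88 87 91 53 54 54 58 49 57 55 50 60 59
 61 45 58 55 52 55]
237 [109 115 122 101  54  71  72  83  83 124 118 117 116 112 116 116 121 118
 120 121 122  80  50  60  52  59 127 122 119 119]
238 [107 118 113  99  56  67  69  77  81 115 109 113 113 112 112 114 111 116
 111 115 116  79  49  58  56  58 103 116 115 111]
239 [109 109 114  73  60  62  74  78  78 121 111 108 112 114 111 114 114 110
 107 107 118  77  51  53  58  55 100 115 111 110]
[array([ 3.29576894, 18.07351297,  0.        ])]
```

View pics/w20c.png

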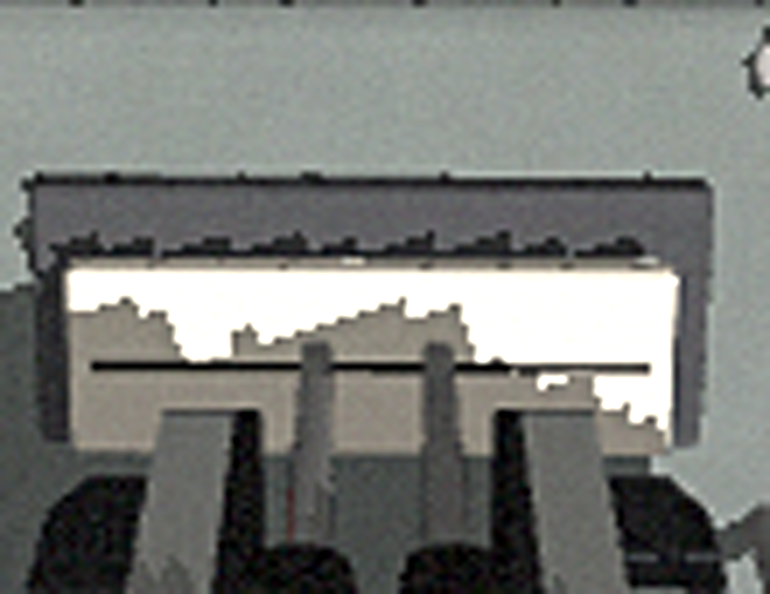

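Emit:
apply_moves(
  rows=[0, 0, -0.1, 0, 0, 0, 1.61, 0, 0, -0.2, 0, 0, 0, 1.61, 0, 0, -0.2, 0, 0, 0, 1.61, 0, 0, -0.05, 0, 0, 0, 1.66, 0, 0, 0, 0, 0, 0, 1.72, 0, 0, 0, 0, 0, 0, 1.72, 0, 0, 0, 0, 0, 0, 1.72, 0, 0, 0, 0, 0, 0, 1.72],
)

```text
t: 16.9
tcp_pos: [567.2, 300.0, 36.2]
tcp_rot: [0.159, 0.987, -0.0, -0.0]
ft_force: [0.5, -0.3, 0.7]
gripper_width: 17.4
```

```bash
python3 fz.py w21
python3 - <<'E'
from h import *
f=load('w21')
g=f['frame'].max(2).astype(int)
for v in range(229,242): print(v,g[v,214:224],g[v,240:276],g[v,292:302])
E
```

```text
17.2 [567.29115955 300.02929808  36.34897204] 17.051445379661754 [-0.6  -0.91 -0.4  -0.99 -0.4  -0.46] -0.6278279486854869
229 [ 30  87 117 110 108 108 108 115 111 113] [251 243 241 235 229 225 234 241  92 104 107 108 109 110 111 107 107 110
 110 111 113 107 110 107 110 110 107 111 109 108 247 227 224 221 220 221] [221 223 222 221 223 221 223 228 232  56]
230 [ 35  86 116 110 106 113 111 108 112 115] [105 100  98 110 242 231 235 249 101 112 109 110 110 105 113 107 111 118
 110 112 106 111 109 111 109 112 112 114 110 104 111 237 227 222 225 221] [221 222 222 224 221 221 223 227 236  54]
231 [ 37  88 116 113 114 114 114 116 112 111] [110 108 105 101 112 254 252  69  77 101 118 115 114 118 110 115 117 109
 115 111 113 112 112 111 108 114 114 117  75  78 106 251 234 232 232 229] [228 228 225 224 228 227 221 229 228  54]
232 [ 36  84 112 119 113  89 127 124 125 126] [120 124 125 117 112 122  96  49  64  71  90 122 127 126 123 127 124 122
 128 125 127 130 123 119 125 125 121 104  51  55  50 158 255 253 106 254] [244 246 247 243 240 236 228 230 172  58]
233 [ 38  62 118 118  45   0   2   4 
[... 1305 characters left out ...]
[ 28  57 114 114 109 112 107 111 110 108] [114 108 110 109 114 119  47  65  69  67  92 115 114 115 112 111 110 106
 108 111 113 109 107 108 108 113 115  63  57  57  60  58 120 114 112 112] [235 225 225 224 222 224 228 229  75  69]
240 [ 32  48 113 111 112 114 109 111 111 113] [116 112 108 115 114 120  47  70  64  71  94 108 108 108 112 109 106 110
 110 108 112 114 114 111 108 112 116  68  57  58  56  51 119 110 106 110] [104 238 227 227 230 226 226 230  71  69]
241 [ 41  43 115 119 108 110 105 109 110 111] [125 116 115 112 115  91  51  66  70  78  95 114 111 109 111 109 114 111
 110 112 113 107 110 109 110 111 115  61  50  53  61  56 115 110 113 111] [109 251 244 239  91 232 231 229  52  71]
```

View pics/w21c.png

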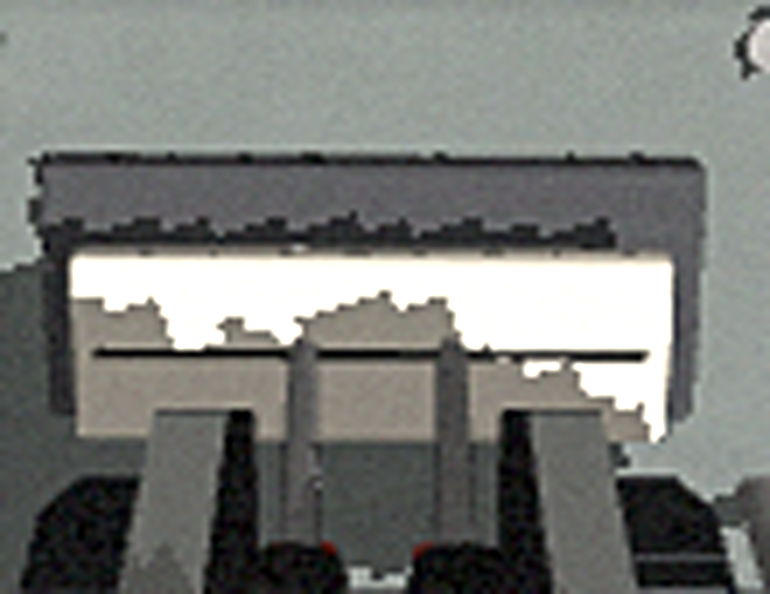

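Emit:
apply_moves(
  rows=[0, 0, 0, 0, 0, 0, 1.73, 0, 0, 0, 0, 0, 0, 1.73, 0, 0, 0, 0, 0, 0, 1.73, 0, 0, 0, 0, 0, 0, 1.73, 0, 0, 0, 0, 0, 0, 1.73],
)

```text
t: 17.7
tcp_pos: [567.3, 300.0, 36.4]
tcp_rot: [0.159, 0.987, -0.0, 0.0]
ft_force: [0.6, 0.0, -0.7]
gripper_width: 17.5
```

```bash
python3 fz.py w22
python3 - <<'E'
from h import *
f=load('w22')
g=f['frame'].max(2).astype(float)
def edges(v):
    r=g[v]; out=[]
    for a,b in [(240,258),(258,277)]:
        s=r[a:b]; bg=np.percentile(s,80); w=np.clip((bg-s)/(bg-58),0,1); w[w<.12]=0
        x=np.arange(a,b); out.append(((w*x).sum()/w.sum(),w.sum()))
    return out
E=np.array([edges(v) for v in (236,237,238,239,240,241)]); print(E.mean(0).round(2)); print('gap px',(E[:,1,0]-E[:,0,0]).round(2))
s=grab('scene','s22')
a=cv2.resize(s['frame'][160:240,205:305,::-1],None,fx=7,fy=7,interpolation=cv2.INTER_CUBIC); cv2.imwrite('pics/s22c.png',a)
E
```

```text
18.0 [567.28057603 300.02337348  36.35635761] 17.52004788679355 [-0.77 -0.71 -0.94 -0.72 -0.7   0.66] -0.5301880873188911
[[247.59   4.09]
 [269.2    4.77]]
gap px [20.85 21.49 21.89 21.8  21.88 21.8 ]
```

View pics/s22c.png

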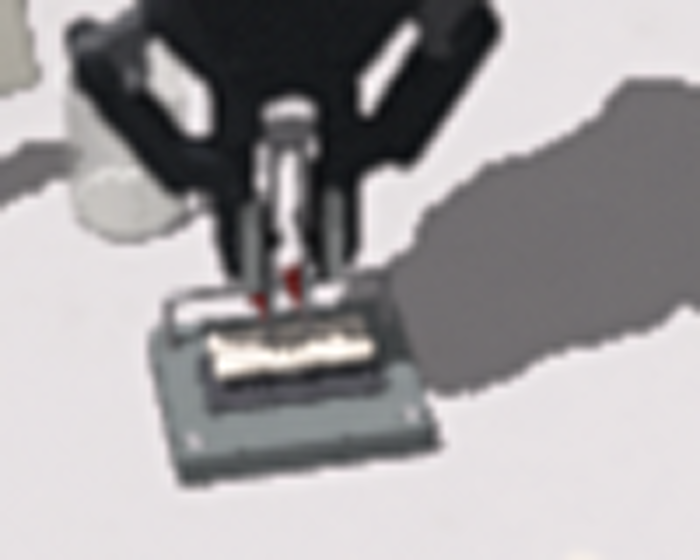

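Emit:
apply_moves(
  rows=[0, 0, 0, 0, 0, 0, 1.745, 0, 0, 0, 0, 0, 0, 1.745, 0, 0, 0, 0, 0, 0, 1.745, 0, 0, 0, 0, 0, 0, 1.745, 0, 0, 0, 0, 0, 0, 1.745],
)

```text
t: 18.55
tcp_pos: [567.3, 300.0, 36.4]
tcp_rot: [0.159, 0.987, -0.0, 0.0]
ft_force: [-0.1, -0.2, -0.7]
gripper_width: 17.6
```

```bash
python3 fz.py w23
python3 - <<'E'
from h import *
f=load('w23')
g=f['frame'].max(2).astype(int)
for v in range(229,237): print(v,g[v,214:222],g[v,243:253],g[v,264:275],g[v,292:302])
E
```

```text
18.85 [567.25159883 300.04211503  36.32898669] 17.65695493907704 [-1.48  0.41 -0.96 -1.29 -0.85 -0.29] -0.7428547549112587
229 [ 38  90 114 115 111 108 111 111] [ 92 232 223 225 225 229 232 245 254  99] [108 113 107 109 107 108 246 232 225 222 222] [223 222 222 223 222 220 223 226 228  54]
230 [ 37  91 114 112 110 112 110 114] [105 246 231 233 237 245 243  94 105 101] [109 111 115 114 111 104 115 239 229 224 222] [221 220 221 223 221 219 223 230 234  58]
231 [ 35  88 114 113 109 118 117 112] [102 114 255 248  62  94  90 106 107 110] [109 111 114 110  94  79  95 195 238 232 233] [224 226 225 225 227 222 225 230 175  57]
232 [ 35  85 117 117 121  86  93  90] [120 115 116  71  51  58  80 125 122 126] [126 121 119 118  51  48  46  67 255 255 111] [248 246 245 248 240 236 228 232 176  62]
233 [ 32  64 122 111  47   0   0   0] [ 0  3  0 54 63 69 82  0  0 11] [ 0  9 29 41 55 55 54 44 39 28 10] [ 51  54  55  51  47 104 234 230 169  55]
234 [ 35  69 116 113  84  90  92  88] [89 89 75 58 61 74 78 52 50 54] [50 56 53 34 61 62 59 56 52 52 45] [ 39  45  38  37  43 178 230 228 153  69]
235 [ 34  58 117 118 113 111 119 112] [117 113 101  51  67  69  84 125 118 122] [118 120 117  99  56  64  57  58 102 124 119] [245 244 243 243 240 232 227 234 147  61]
236 [ 31  66 115 117 113 113 111 111] [109 116 100  46  63  76  64 101 114 115] [111 115 116  96  52  59  60  50  96 112 111] [226 226 227 225 225 224 225 229 113  66]
```

View pics/w23c.png

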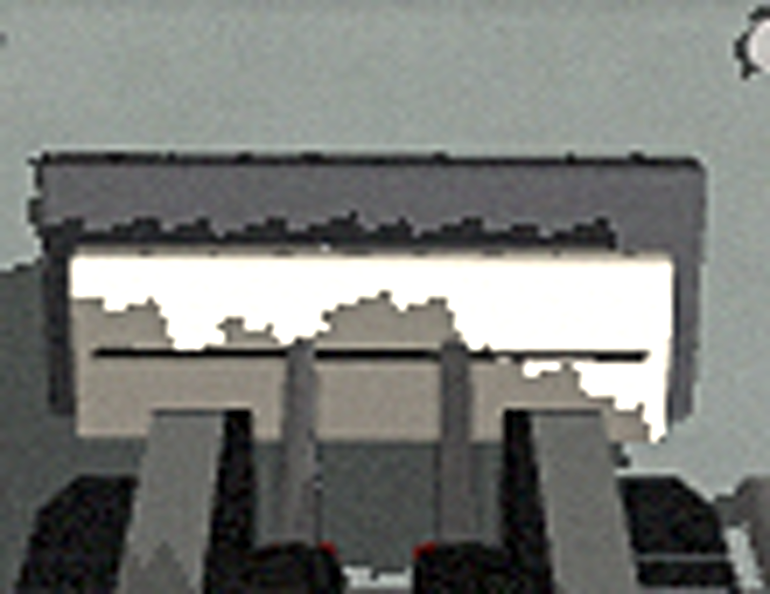

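Run:
```python
from h import *
o=arm.get_obs(); print(o['t'],o['tcp_pos'],o['gripper_width'],abs(o['qd']).max())
print(arm.job_done())
```

```text
18.85 [567.25159883 300.04211503  36.32898669] 17.65695493907704 0.0017929282995797456
the job is handed in; nothing more can be done
None
```

I took the larger forceps from its stand by the two black rolls and touched the white plate with it. I handed the job in at 18.85 s, with the forceps held upright over the dark line between the red pointers.

- **Failed first grasp:** the pads closed on the legs above the rolls, because the pad ends sit about 28 mm behind the reported TCP. The stated grip depth disagrees with that. I put the forceps back in its pocket and gripped it again 24 mm lower, on the rolls.
- **Touch:** I made it with the tips narrowed to about 10 mm, centred between the pointers. The force rose by about 2.6 N and the plate went down about 2 mm of its 8 mm travel. The tips were within about 0.1–0.3 mm of the dark line.
- **Final hold:** the tips are about 3.5 mm above the plate. I measured their gap as 12.5–12.7 mm, against 12.5–12.6 mm between the pointers. The midpoints agree to about 0.1 mm and the arm was still.
- **Remaining doubt:** two ways of scaling the pictures differed by about 1.5%, and I trimmed the gap twice before settling. The legs hid the needles in the last close views, so their positions come from earlier pictures. I did not check the four small things closely at the end, but I never moved near them.

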